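# Set and lock the brake of a strapping dispenser by counting clicks

## Task

Set the brake of the strapping dispenser: turn its round black dial gently counter-clockwise (seen from above) back until it rests against its stop, then clockwise by exactly four clicks, let go of it, and push the red lock button fully home. Do not strain the dial against its stop, and do not try the lock at any other setting, because the pin spoils the plate. Leave the tape roll, the clip tray and the small carton where they are.

Things in the scene. Friction and masses are not known exactly. Their poses are not given: they have to be found in the camera images.
- dispenser: Strapping dispenser, fixed to the bench. Origin on the bench under the centre of its grey brake housing (170 x 170 mm, top 60 mm high; x and y along its sides). The dial stands on the housing's centre, the lock button 62 mm from it towards the dispenser's -x. At +y a spool of strapping (flanges 190 mm across, top 215 mm high) stands 150 to 300 mm from the origin.
- dial_grip (a point): Grip point of the brake dial: on its vertical axis, 88 mm above the bench. It belongs to the housing and does not turn with the dial. The dial is a black plastic cylinder 44 mm in diameter, 62 to 102 mm above the bench (a skirt 54 mm wide round its lowest 5 mm), without a pointer: nothing shows how far it is turned. It starts in a notch two to six clicks clockwise of its stop.
- dial_stop: The dial's counter-clockwise stop, hidden in the housing; only a peg under the dial, 30 mm from its axis, can touch it. It lies 1.5 degrees behind notch zero, so the first bump met going clockwise from it is click one. It is buffered by stiff rubber (8 N per mm, about 7 N m per rad at the dial) and strained above 20 N (0.6 N m). The dial's other end lies beyond notch seven.
- lock_top (a point): Centre of the top of the red lock button while it is up, 78 mm above the bench, 62 mm from the dial's axis towards the dispenser's -x. This point stays in place as the button goes down. The button is 24 mm in diameter and is pressed straight down.
- lock (a joint): Travel of the lock button, m: 0 up, 0.010 fully home, its top then 68 mm above the bench. It slides with about 2 N of friction and stays where it is left. Its hidden pin meets the plate under the dial after 3 mm and passes only when the dial rests in its fourth notch.
- tape_roll: Yellow roll of tape, 100 mm across, 48 mm high, lying flat on the bench at the dispenser's -y side. Origin under its centre.
- clip_tray: Blue open tray, 120 x 90 x 35 mm, with two steel strap clips in it, on the bench at the dispenser's -y side, beyond the tape roll. Origin under its centre.
- small_carton: Small brown carton, 120 x 90 x 70 mm, on the bench to the robot's right. Origin under its centre.
- dial_foot (a point): Where the dial's axis meets the housing's top, 60 mm above the bench. Notches below are unevenly spaced, 17 to 25 degrees apart, some with a little play. A click: leaving a notch takes 0.2 to 0.3 N m, falling to nothing at the crest; then the dial pulls the hand on, up to 0.2 to 0.45 N m, until the pull vanishes at once in the next notch. Let go between notches, it falls into one.

How it is judged:
By the outcome, as a careful person would: the job done as asked, in the order asked, and still so for the second after the job is handed in, with the robot touching nothing.
It also fails if it takes over 72 s, if anything falls off the work surface, if the arm or the gripper's body presses on something with over 40 N, if the wrist force passes 120 N, or if a joint passes its speed limit or range.

## Robot

A 6-joint arm with a two-finger parallel gripper is mounted at the origin on the work surface. World frame = base frame: x ahead of the robot, y to its left, z up, the work surface at z = 0. Lengths are in mm, angles in rad, forces in N, time in s.
With the tool pointing down it reaches from about 350 to 775 mm from the base axis. Payload 7.3 kg.
Tool frame: the origin (TCP) lies between the finger pads; the fingertips stand 14 mm ahead of it and the grasp point (between the pads) lies 5 mm behind it; y points along the fingers, z is the direction in which the jaws open and shut, and the axes are right-handed (so a half turn about y gives the same grasp; the last joint's range is limited). The gripper opens to 92 mm and grips with 3 to 60 N. Pads are 19 mm wide; open, the fingers measure 130 mm over their backs; the gripper's body (75 mm by 190 mm) begins 47 mm behind the grasp point.
Start: joints at [-1.468, 0.342, 1.524, -0, 1.275, -0.146], TCP at [129.298, -508.847, 240.741] pointing down, gripper open.
Joint ranges: [-2.53, 2.53], [-0.77, 2.02], [0.04, 2.7], [-1, 4.14], [0.28, 2.66], [-3.11, 3.11]. Speed limits (rad/s): [2.57, 2.57, 3.14, 3.14, 3.14, 3.14].

## Interface

Orientations are given as [roll, pitch, yaw] about the fixed x, y, z axes, in that order (R = Rz(yaw) Ry(pitch) Rx(roll)).
In Python, from plant import bot, vision, order gives the robot as it stands.
- The arm moves only by the tool apply_moves, never from a script. Its argument "rows" is a list of rows, each a list of 3 entries, a list of its own where there are three numbers: the shift along the tool's x, y, z in cm, then the turn about the tool's y in rad, then the finger opening in cm, from 0 to 9.18. A call has 1 to 5 rows; each row is the pose to reach, as a shift and turn from the pose measured when the call began, along the tool's axes at that moment; what a row does not reach only later rows make up. A row lasts 1/8 s, in which the tool goes at most 62.5 mm and 10.7 degrees, less where a joint would pass 70% of its speed; a pose out of reach is approached as far as the arm can. A call with a gripper value outside its range is refused whole. The fingers move at their own pace and stop on an object; the grip force is fixed at half the most. Time passes only in rows, so rows that repeat a pose let the fingers close. It gives the time, the measured TCP pose, the force and the opening at its end, in the units of the state.
- bot.get_obs(): the state, without advancing time (a new reading comes with each control period).
- vision.capture(name): name is "scene" or "side" or "wrist"; returns the picture (400x640x3 uint8, red, green, blue); there is no depth.
- vision.camera_info(name): a dict with "mtx" (3x3 intrinsics, pixels), "rvec" (rotation vector, rad) and "tvec" (3), from world to camera coordinates, as OpenCV has them. Camera axes: x right, y down, z forward; pixel columns grow to the right and rows downward; lengths in mm; the calibration is good to about 2 mm. A picture is of the moment at which its call begins: read the wrist's pose just before it. camera_info takes no time and is no camera call; for the wrist camera it gives the pose at the moment of the call.
- order.close_job(): hands the job in, once; it reports no verdict.
The state is a dict: "time": time; "joint_positions": joint angles; "dq": joint speeds; "tau": joint torques, N m; "tool_pos": TCP position; "tcp_rot": TCP orientation; "contact_force": force on the tool from outside, world axes, zero at the start; "moment": the same for the moment, N m; "grip_width": finger opening in mm.
Only numpy, scipy, OpenCV 4.12 (cv2) and the standard library are available. Lean on these libraries where they do the work, as an engineer would, in place of code of your own. Each camera call takes 0.05 s, during which the arm holds its last target.

## Working session

There is one attempt and no reset: what is moved stays moved. The work goes in short steps, Python scripts to look and compute and a tool call to move; the robot and the scene stay as the last step left them, time stands still between calls to the robot, and variables do not carry over. Pictures are saved under pics/ and viewed, and the job is handed in when it is done.

Besides the shell and the picture viewer there is one more tool, called after "Emit:" in YAML: its name, and indented under it one key for each argument. apply_moves: Moves the arm, as the interface text tells. Its arguments: {"type":"object","properties":{"rows":{"type":"array","items":{"type":"array"}}},"required":["rows"]}

```bash
ls; mkdir -p pics; python3 - <<'E'
from plant import bot, vision, order
import cv2
o=bot.get_obs()
for k,v in o.items(): print(k,v)
for n in ["scene","side","wrist"]:
    im=vision.capture(n); cv2.imwrite(f"pics/{n}0.png",im[:,:,::-1])
    c=vision.camera_info(n); print(n,c)
E
```

```text
pics
time 0.0
joint_positions [-1.46796093e+00  3.42706529e-01  1.52504146e+00 -6.26928196e-05
  1.27538879e+00 -1.46045792e-01]
dq [ 0.00024609 -0.00104205  0.00052273  0.0004755  -0.0007232   0.00017713]
tau [-1.81397656e-03 -4.31246388e+01 -2.44222319e+01  7.14331074e-02
  5.60276338e-02 -1.41945525e-04]
tool_pos [ 129.25707061 -508.42961724  240.04482001]
tcp_rot [-1.57233274e+00  1.65401709e-04 -2.89269330e+00]
contact_force [-0.60454946  0.18536673  0.22636194]
moment [ 2.47376541e-03 -7.75808410e-05 -4.76193621e-02]
grip_width 91.84020501184122
scene {'mtx': array([[468.74613021,   0.        , 326.5979438 ],
       [  0.        , 468.74613021, 193.68132216],
       [  0.        ,   0.        ,   1.        ]]), 'rvec': array([ 0.87361663,  2.71266306, -0.81481933]), 'tvec': array([ 537.40463068, -106.79444105, 1096.87306525])}
side {'mtx': array([[395.56288875,   0.        , 314.19343   ],
       [  0.        , 395.56288875, 199.12730452],
       [  0.        ,   0.        ,   1.        ]]), 'rvec': array([ 2.38656791, -0.03190071,  0.02234643]), 'tvec': array([-549.67041092,  -54.06377291, 1176.24541144])}
wrist {'mtx': array([[321.74088833,   0.        , 317.04543996],
       [  0.        , 321.74088833, 199.59738106],
       [  0.        ,   0.        ,   1.        ]]), 'rvec': array([-2.27771156,  1.77273898,  0.27546319]), 'tvec': array([-524.49047169,  -37.78637303,  390.57239367])}
```

View pics/scene0.png

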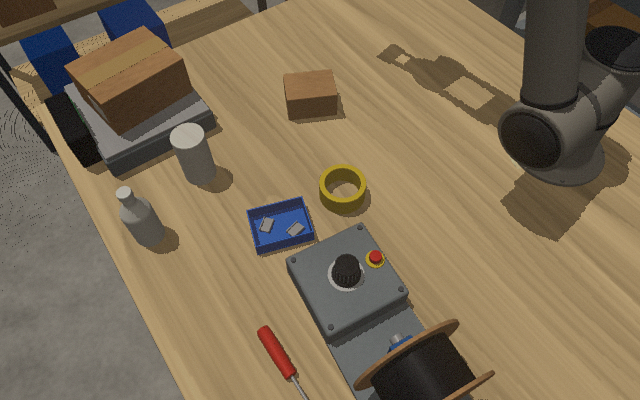

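View pics/side0.png

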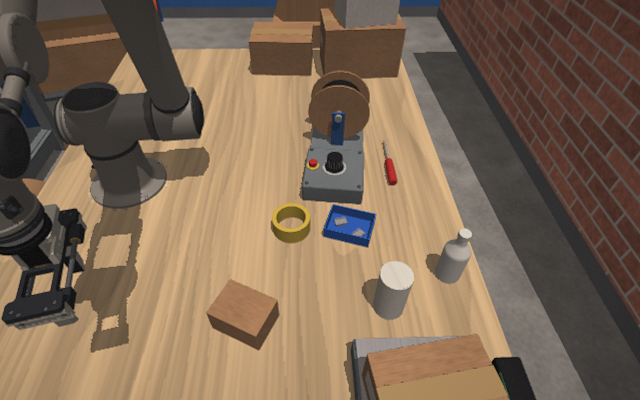

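View pics/wrist0.png

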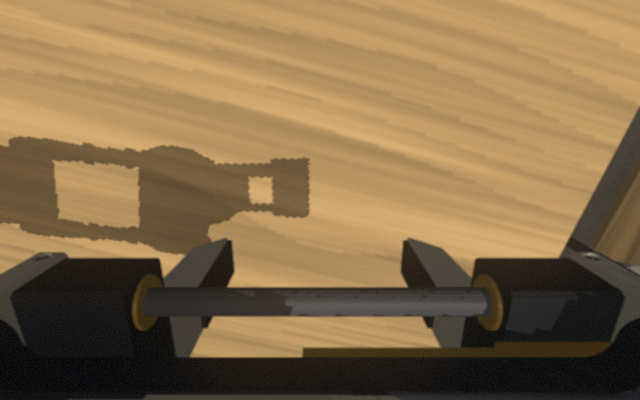

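The scene view shows the dial at about (346,270) and the red button at about (375,258). In the side view they are at about (335,160) and (313,163). I'll enlarge both.

```bash
python3 - <<'E'
import cv2
a=cv2.imread("pics/scene0.png")[220:345,280:420]; cv2.imwrite("pics/scene0c.png",cv2.resize(a,None,fx=5,fy=4.8/1*1.0,interpolation=cv2.INTER_CUBIC) if 0 else cv2.resize(a,None,fx=4.5,fy=4.5,interpolation=cv2.INTER_CUBIC))
a=cv2.imread("pics/side0.png")[100:210,290:385]; cv2.imwrite("pics/side0c.png",cv2.resize(a,None,fx=5,fy=5,interpolation=cv2.INTER_CUBIC))
E
```

```text
(no output)
```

View pics/scene0c.png

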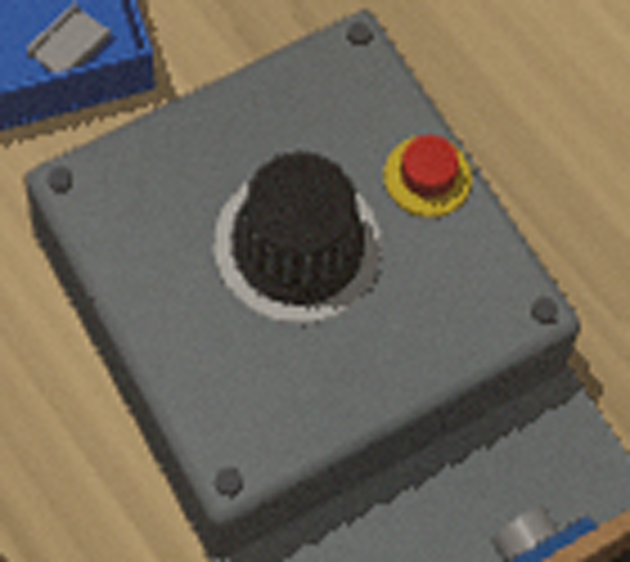

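View pics/side0c.png

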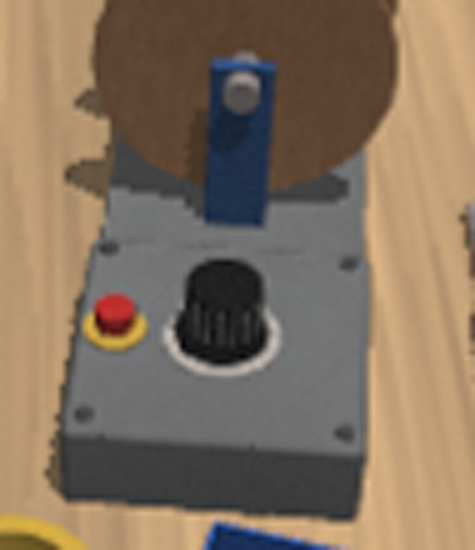

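```bash
cat > h.py <<'E'
import numpy as np, cv2
from plant import bot, vision, order
def tri(obs):
    rows=[];
    A=np.zeros((3,3));b=np.zeros(3);L=[]
    for c,px in obs:
        K=c["mtx"];R,_=cv2.Rodrigues(np.array(c["rvec"],float));t=np.array(c["tvec"],float)
        d=R.T@np.linalg.solve(K,[px[0],px[1],1.]);d/=np.linalg.norm(d);o=-R.T@t
        P=np.eye(3)-np.outer(d,d);A+=P;b+=P@o;L.append((o,P))
    X=np.linalg.solve(A,b);return X,[float(np.linalg.norm(P@(X-o))) for o,P in L]
def plane(c,px,z):
    K=c["mtx"];R,_=cv2.Rodrigues(np.array(c["rvec"],float));t=np.array(c["tvec"],float)
    d=R.T@np.linalg.solve(K,[px[0],px[1],1.]);o=-R.T@t
    return o+d*(z-o[2])/d[2]
E
python3 - <<'E'
from h import *
S=vision.camera_info("scene");D=vision.camera_info("side")
f=lambda p:((p[0]+.5)/4.5-.5+280,(p[1]+.5)/4.5-.5+220)
g=lambda p:((p[0]+.5)/5-.5+290,(p[1]+.5)/5-.5+100)
P={}
for n,a,b in [("dial",(302,193),(225,283)),("btn",(431,161),(116,307)),("A",(545,309),(109,246)),("B",(360,33),(84,412)),("C",(60,179),(345,431)),("Dd",(229,481),(348,262))]:
    X,r=tri([(S,f(a)),(D,g(b))]);P[n]=X;print(n,X.round(1),np.round(r,1))
c=(P["A"]+P["B"]+P["C"]+P["Dd"])/4;print("centre",c.round(1))
v=P["dial"]-P["btn"];print("btn->dial",np.hypot(*v[:2]),np.degrees(np.arctan2(v[1],v[0])))
for a,b in [("B","C"),("A","Dd")]:
    v=P[b]-P[a];print(np.hypot(*v[:2]),np.degrees(np.arctan2(v[1],v[0])))
for a,b in [("B","A"),("C","Dd")]:
    v=P[b]-P[a];print(np.hypot(*v[:2]),np.degrees(np.arctan2(v[1],v[0]))-90)
o=bot.get_obs();from scipy.spatial.transform import Rotation as R
print(R.from_euler("xyz",o["tcp_rot"]).as_matrix().round(3), R.from_euler("xyz",o["tcp_rot"]).apply([0,1,0]))
E
```

```text
dial [605.9 -17.3 100. ] [0. 0.]
btn [545.8  -7.   74.1] [0.6 0.6]
A [543.9  65.5  59.1] [0.9 0.9]
B [526.4 -77.3  59.1] [0.8 0.8]
C [669.6 -95.1  58.9] [1.1 1.1]
Dd [686.8  48.   58.7] [1.2 1.2]
centre [606.7 -14.7  58.9]
btn->dial 60.98987459636647 -9.729987740561759
144.35451562933656 -7.096839798207484
144.0463937038211 -6.977130096005889
143.85874076530476 -6.9780155872416145
144.16066840472723 -6.855677683892608
[[-0.969 -0.     0.246]
 [-0.246  0.001 -0.969]
 [-0.    -1.    -0.001]] [-1.62075102e-04  1.13661358e-03 -9.99999341e-01]
```

```bash
cat >> h.py <<'E'
from scipy.spatial.transform import Rotation as Rot
def shift(target):
    o=bot.get_obs();R=Rot.from_euler("xyz",o["tcp_rot"]).as_matrix()
    return (R.T@(np.array(target)-o["tool_pos"])/10).round(3)
def st():
    o=bot.get_obs();print("t",round(o["time"],3),"p",o["tool_pos"].round(1) if hasattr(o["tool_pos"],"round") else o["tool_pos"],"rot",np.round(o["tcp_rot"],3),"F",np.round(o["contact_force"],1),"M",np.round(o["moment"],3),"w",round(o["grip_width"],1),"q6",round(o["joint_positions"][5],3))
E
python3 - <<'E'
from h import *
st();print(shift([606,-15,200]))
c=vision.camera_info("wrist");R,_=cv2.Rodrigues(c["rvec"]);print("cam pos",-R.T@c["tvec"],"fwd",R[2])
E
```

```text
t 0.15 p [ 129.3 -508.5  240.2] rot [-1.572  0.    -2.893] F [ 0.5 -0.2 -0.6] M [-0.018 -0.026 -0.028] w 91.8 q6 -0.146
[-58.36    4.07  -36.089]
cam pos [ 208.55797981 -488.41255625  383.43396242] fwd [-0.29373831 -0.07393383 -0.95302235]
```

Emit:
apply_moves:
  rows:
    - [[-58.4,0,-36.1],0,9.0]
    - [[-58.4,0,-36.1],0,9.0]
    - [[-58.4,0,-36.1],0,9.0]
    - [[-58.4,0,-36.1],0,9.0]
    - [[-58.4,0,-36.1],0,9.0]

```text
time: 0.78
tool_pos: [347.4, -282.4, 240.7]
tcp_rot: [-1.572, 0.0, -2.893]
contact_force: [0.7, -0.0, -0.4]
grip_width: 89.9
```

Emit:
apply_moves:
  rows:
    - [[-31.6,0,-19.5],0,6.2]
    - [[-31.6,0,-19.5],0,6.2]
    - [[-31.6,0,-19.5],0,6.2]
    - [[-31.6,0,-19.5],0,6.2]
    - [[-31.6,0,-19.5],0,6.2]

```text
time: 1.4
tool_pos: [564.7, -57.6, 240.8]
tcp_rot: [-1.572, 0.0, -2.893]
contact_force: [0.8, -0.6, -0.1]
grip_width: 61.9
```

Emit:
apply_moves:
  rows:
    - [[-8,0,-5],0,6.2]
    - [[-8,0,-5],0,6.2]

```text
time: 1.65
tool_pos: [631.2, 13.3, 240.0]
tcp_rot: [-1.572, -0.001, -2.891]
contact_force: [-0.7, 0.4, -0.9]
grip_width: 62.2
```

```bash
python3 - <<'E'
from h import *
st();print(shift([606.5,-15,150]))
c=vision.camera_info("wrist");im=vision.capture("wrist");cv2.imwrite("pics/w1.png",im[:,:,::-1])
import pickle;pickle.dump(c,open("w1.pkl","wb"))
st()
E
```

```text
t 1.65 p [631.2  13.3 240. ] rot [-1.572e+00 -1.000e-03 -2.891e+00] F [-0.7  0.4 -0.9] M [-0.025  0.    -0.013] w 62.2 q6 1.219
[3.094 8.995 2.139]
t 1.7 p [632.8  15.6 239.6] rot [-1.573e+00  1.000e-03 -2.889e+00] F [-2.   1.9 -0.5] M [0.102 0.01  0.021] w 61.9 q6 1.22
```

View pics/w1.png

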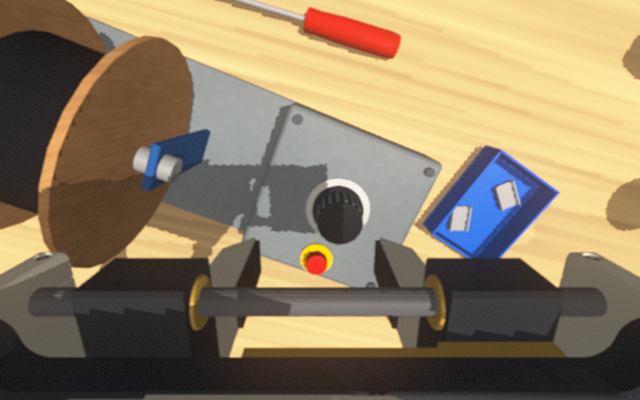

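The wrist view shows the dial at about (338,212) and the button at about (316,262), with the spool to the left. I'll enlarge it as a second check of the position.

```bash
python3 - <<'E'
import cv2
a=cv2.imread("pics/w1.png")[160:285,270:400]; cv2.imwrite("pics/w1c.png",cv2.resize(a,None,fx=4.5,fy=4.5,interpolation=cv2.INTER_CUBIC))
E
```

```text
(no output)
```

View pics/w1c.png

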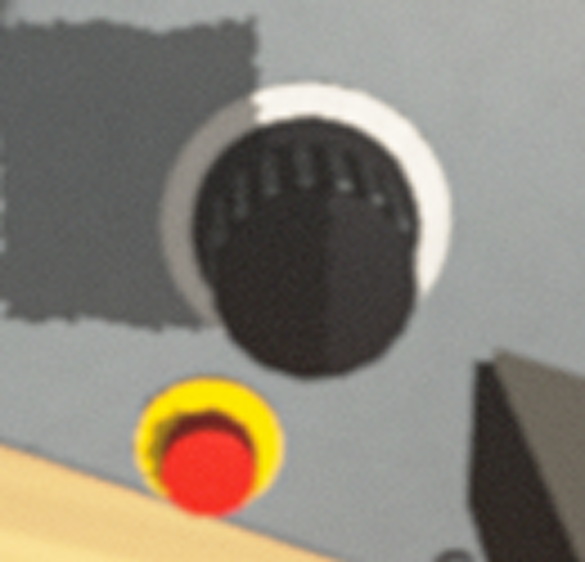

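```bash
python3 - <<'E'
from h import *
import pickle
c=pickle.load(open("w1.pkl","rb"))
f=lambda p:((p[0]+.5)/4.5-.5+270,(p[1]+.5)/4.5-.5+160)
print("dial",plane(c,f((316,281)),102).round(1),"btn",plane(c,f((209,470)),78).round(1),"ring",plane(c,f((306,223)),60.5).round(1))
S=vision.camera_info("scene");D=vision.camera_info("side")
fs=lambda p:((p[0]+.5)/4.5-.5+280,(p[1]+.5)/4.5-.5+220)
g=lambda p:((p[0]+.5)/5-.5+290,(p[1]+.5)/5-.5+100)
print(tri([(S,fs((302,193))),(D,g((225,283))),(c,f((316,281)))]),tri([(S,fs((431,161))),(D,g((116,307))),(c,f((209,470)))]))
print(shift([606,-15,140]))
E
```

```text
dial [607.6 -14.6 102. ] btn [546.4  -7.1  78. ] ring [606.  -15.5  60.5]
(array([606.10456776, -16.2738295 ,  99.33431695]), [1.21641112928068, 0.21400157111063114, 1.2956016058541393]) (array([545.45259623,  -7.25386772,  74.55369295]), [1.0485141771582356, 0.25386956083034795, 0.8267993856752087])
[3.364 9.95  2.318]
```

Emit:
apply_moves:
  rows:
    - [[3.4,2,2.3],0,6.2]
    - [[3.4,6,2.3],0,6.2]
    - [[3.4,9.9,2.3],0,6.2]
    - [[3.4,9.9,2.3],0,6.2]
    - [[3.4,9.9,2.3],0,6.2]

```text
time: 2.33
tool_pos: [606.4, -15.1, 141.9]
tcp_rot: [-1.573, 0.003, -2.889]
contact_force: [0.6, 0.2, 0.5]
grip_width: 62.2
```

```bash
python3 - <<'E'
from h import *
st();print(shift([606.5,-15,85]))
c=vision.camera_info("wrist");im=vision.capture("wrist");cv2.imwrite("pics/w2.png",im[:,:,::-1])
import pickle;pickle.dump(c,open("w2.pkl","wb"))
E
```

```text
t 2.325 p [606.4 -15.1 141.9] rot [-1.573  0.003 -2.889] F [0.6 0.2 0.5] M [ 0.065 -0.027  0.009] w 62.2 q6 1.165
[5.00e-03 5.69e+00 5.00e-03]
```

View pics/w2.png

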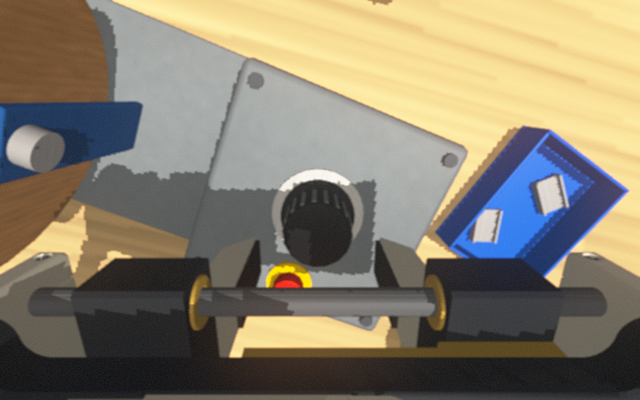

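The dial sits midway between the fingers, at about (318,235). I'll descend around it.

Emit:
apply_moves:
  rows:
    - [[0,3,0],0,6.2]
    - [[0,5.7,0],0,6.2]
    - [[0,5.7,0],0,6.2]

```text
time: 2.75
tool_pos: [606.5, -14.9, 85.3]
tcp_rot: [-1.573, 0.003, -2.889]
contact_force: [0.1, 0.2, -0.0]
grip_width: 62.2
```

```bash
python3 - <<'E'
from h import *
st()
for n in ["scene","side"]:
    im=vision.capture(n);cv2.imwrite(f"pics/{n}1.png",cv2.resize(im[:,:,::-1][60:320,220:480],None,fx=2.2,fy=2.2))
E
```

```text
t 2.75 p [606.5 -14.9  85.3] rot [-1.573  0.003 -2.889] F [ 0.1  0.2 -0. ] M [-0.027  0.028  0.009] w 62.2 q6 1.164
```

View pics/side1.png

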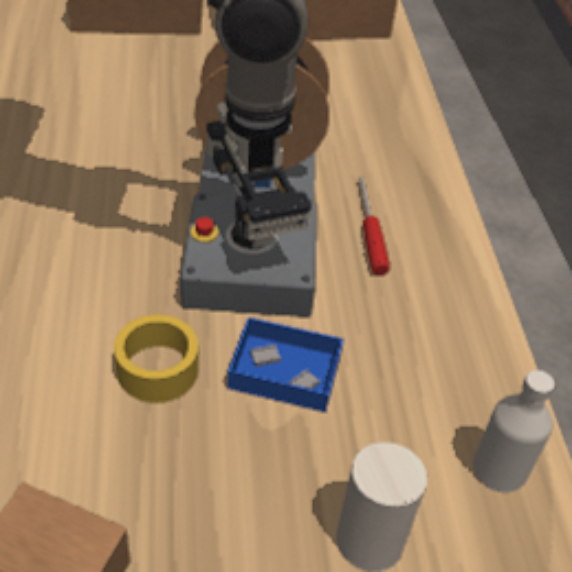

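The side view shows the fingers on both sides of the dial, at about (255,235) in the crop, with the button free. I'll close the fingers now.

Emit:
apply_moves:
  rows:
    - [[0,0,0],0,3.5]
    - [[0,0,0],0,3.5]
    - [[0,0,0],0,3.5]
    - [[0,0,0],0,3.5]

```text
time: 3.35
tool_pos: [608.4, -14.6, 88.5]
tcp_rot: [-1.571, 0.008, -2.889]
contact_force: [-0.7, 3.1, 5.9]
grip_width: 43.8
```

```bash
python3 - <<'E'
from h import *
st();st()
E
```

```text
t 3.35 p [608.4 -14.6  88.5] rot [-1.571  0.008 -2.889] F [-0.7  3.1  5.9] M [ 0.459  0.178 -0.05 ] w 43.8 q6 1.164
t 3.35 p [608.4 -14.6  88.5] rot [-1.571  0.008 -2.889] F [-0.7  3.1  5.9] M [ 0.459  0.178 -0.05 ] w 43.8 q6 1.164
```

Emit:
apply_moves:
  rows:
    - [[0,0,0],0,3.5]
    - [[0,0,0],0,3.5]

```text
time: 3.6
tool_pos: [608.4, -14.6, 88.5]
tcp_rot: [-1.571, 0.008, -2.889]
contact_force: [-0.3, 1.1, 1.5]
grip_width: 43.6
```

```bash
python3 - <<'E'
from h import *
st()
E
```

```text
t 3.6 p [608.4 -14.6  88.5] rot [-1.571  0.008 -2.889] F [-0.3  1.1  1.5] M [ 0.252  0.075 -0.084] w 43.6 q6 1.165
```

```bash
cat > s.py <<'E'
from h import *
o=bot.get_obs()
print("t %.2f yaw %.2fdeg q6 %.4f tau6 %.3f Mz %.3f F %s p %s"%(o["time"],np.degrees(o["tcp_rot"][2]),o["joint_positions"][5],o["tau"][5],o["moment"][2],np.round(o["contact_force"],1),np.round(o["tool_pos"],1)))
E
python3 s.py
```

```text
t 3.60 yaw -165.55deg q6 1.1645 tau6 -0.057 Mz -0.084 F [-0.3  1.1  1.5] p [608.4 -14.6  88.5]
```

Emit:
apply_moves:
  rows:
    - [[0,0,0],-0.05,3.5]

```text
time: 3.72
tool_pos: [608.4, -14.4, 88.6]
tcp_rot: [-1.571, 0.008, -2.838]
contact_force: [0.4, 2.5, 1.2]
grip_width: 43.9
```

```bash
python3 s.py
```

```text
t 3.73 yaw -162.63deg q6 1.1135 tau6 0.645 Mz -0.144 F [0.4 2.5 1.2] p [608.4 -14.4  88.6]
```

Emit:
apply_moves:
  rows:
    - [[0,0,0],-0.05,3.5]

```text
time: 3.85
tool_pos: [608.4, -14.3, 88.5]
tcp_rot: [-1.571, 0.008, -2.787]
contact_force: [-1.5, 0.5, 0.8]
grip_width: 43.3
```

```bash
python3 s.py
```

```text
t 3.85 yaw -159.68deg q6 1.0619 tau6 0.511 Mz -0.075 F [-1.5  0.5  0.8] p [608.4 -14.3  88.5]
```

Emit:
apply_moves:
  rows:
    - [[0,0,0],-0.05,3.5]

```text
time: 3.98
tool_pos: [608.4, -14.2, 88.6]
tcp_rot: [-1.571, 0.008, -2.735]
contact_force: [-0.5, 2.6, 1.0]
grip_width: 43.3
```

```bash
python3 s.py
```

```text
t 3.98 yaw -156.72deg q6 1.0101 tau6 0.566 Mz 0.057 F [-0.5  2.6  1. ] p [608.4 -14.2  88.6]
```

Emit:
apply_moves:
  rows:
    - [[0,0,0],-0.05,3.5]

```text
time: 4.1
tool_pos: [608.3, -14.1, 88.6]
tcp_rot: [-1.571, 0.008, -2.683]
contact_force: [0.7, 1.8, 1.1]
grip_width: 43.2
```

```bash
python3 s.py
```

```text
t 4.10 yaw -153.75deg q6 0.9583 tau6 0.543 Mz -0.055 F [0.7 1.8 1.1] p [608.3 -14.1  88.6]
```

```bash
cat > s.py <<'E'
from h import *
import sys
n=int(sys.argv[1]) if len(sys.argv)>1 else 3
L=[]
for i in range(n):
    if i: vision.capture("wrist")
    o=bot.get_obs();L.append((o["moment"][2],o["joint_positions"][5],o["tau"][5]))
L=np.array(L)
s="t %.2f yaw %.2fdeg q6 %.4f tau6 %s Mz %s mean %.3f F %s p %s"%(o["time"],np.degrees(o["tcp_rot"][2]),o["joint_positions"][5],L[:,2].round(2),L[:,0].round(3),L[:,0].mean(),np.round(o["contact_force"],1),np.round(o["tool_pos"],1))
print(s);open("log.txt","a").write(s+"\n")
E
python3 s.py 4
```

```text
t 4.25 yaw -153.90deg q6 0.9610 tau6 [ 0.54  0.17 -0.44 -0.18] Mz [-0.055 -0.049  0.001 -0.011] mean -0.029 F [-0.7  0.5  1.2] p [608.3 -14.1  88.6]
```

Emit:
apply_moves:
  rows:
    - [[0,0,0],-0.05,3.5]

```text
time: 4.38
tool_pos: [608.3, -14.0, 88.6]
tcp_rot: [-1.571, 0.008, -2.636]
contact_force: [-0.3, 1.8, 1.2]
grip_width: 43.4
```

```bash
python3 s.py
```

```text
t 4.47 yaw -151.06deg q6 0.9115 tau6 [ 0.73  0.2  -0.4 ] Mz [ 0.003 -0.021  0.   ] mean -0.006 F [0.2 2.5 1.3] p [608.3 -14.   88.6]
```

Emit:
apply_moves:
  rows:
    - [[0,0,0],-0.05,3.5]

```text
time: 4.6
tool_pos: [608.2, -13.9, 88.6]
tcp_rot: [-1.571, 0.008, -2.588]
contact_force: [0.3, 1.3, 2.1]
grip_width: 43.4
```

```bash
python3 s.py
```

```text
t 4.70 yaw -148.28deg q6 0.8628 tau6 [ 0.57  0.01 -0.47] Mz [-0.227 -0.135 -0.076] mean -0.146 F [-0.2  0.7  1.5] p [608.2 -13.9  88.6]
```

Emit:
apply_moves:
  rows:
    - [[0,0,0],-0.05,3.5]

```text
time: 4.82
tool_pos: [608.1, -13.9, 88.5]
tcp_rot: [-1.571, 0.008, -2.54]
contact_force: [-0.7, 0.4, 1.7]
grip_width: 43.2
```

```bash
python3 s.py
```

```text
t 4.92 yaw -145.51deg q6 0.8143 tau6 [ 0.28  0.18 -0.36] Mz [-0.379  0.036 -0.071] mean -0.138 F [-1.4  1.1  1. ] p [608.1 -13.8  88.5]
```

Emit:
apply_moves:
  rows:
    - [[0,0,0],-0.035,3.5]

```text
time: 5.05
tool_pos: [608.1, -13.8, 88.6]
tcp_rot: [-1.57, 0.008, -2.505]
contact_force: [-0.3, 1.8, 1.4]
grip_width: 43.6
```

```bash
python3 s.py 4
```

```text
t 5.20 yaw -143.51deg q6 0.7795 tau6 [ 0.26  0.25 -0.14 -0.03] Mz [-0.244  0.089  0.049  0.065] mean -0.010 F [-0.7  2.5  1.1] p [608.1 -13.7  88.6]
```

Emit:
apply_moves:
  rows:
    - [[0,0,0],-0.035,3.5]

```text
time: 5.32
tool_pos: [608.0, -13.7, 88.5]
tcp_rot: [-1.57, 0.008, -2.469]
contact_force: [-0.8, 1.5, 0.9]
grip_width: 43.4
```

```bash
python3 s.py 4
```

```text
t 5.47 yaw -141.48deg q6 0.7443 tau6 [ 0.36  0.31 -0.18 -0.09] Mz [-0.246  0.101  0.055  0.061] mean -0.007 F [-1.1  1.6  1.4] p [608.  -13.7  88.5]
```

Emit:
apply_moves:
  rows:
    - [[0,0,0],-0.035,3.5]

```text
time: 5.6
tool_pos: [608.0, -13.6, 88.6]
tcp_rot: [-1.57, 0.008, -2.433]
contact_force: [-0.8, 2.4, 2.4]
grip_width: 43.7
```

```bash
python3 s.py 4
```

```text
t 5.75 yaw -139.43deg q6 0.7087 tau6 [ 0.43  0.31 -0.13 -0.01] Mz [-0.107  0.11   0.089  0.087] mean 0.045 F [-1.1  1.   2. ] p [608.  -13.6  88.6]
```

Emit:
apply_moves:
  rows:
    - [[0,0,0],-0.035,3.5]

```text
time: 5.88
tool_pos: [607.9, -13.6, 88.6]
tcp_rot: [-1.57, 0.008, -2.397]
contact_force: [-1.4, 2.0, 2.4]
grip_width: 43.0
```

```bash
python3 s.py 4
```

```text
t 6.03 yaw -137.39deg q6 0.6732 tau6 [ 0.47  0.36 -0.08  0.03] Mz [-0.091  0.159  0.182  0.098] mean 0.087 F [-1.3  1.9  1.4] p [607.9 -13.5  88.6]
```

Emit:
apply_moves:
  rows:
    - [[0,0,0],-0.035,3.5]

```text
time: 6.15
tool_pos: [607.8, -13.5, 88.5]
tcp_rot: [-1.57, 0.007, -2.361]
contact_force: [-1.1, 2.1, 2.2]
grip_width: 43.6
```

```bash
python3 s.py 3
```

```text
t 6.25 yaw -135.29deg q6 0.6366 tau6 [0.51 0.38 0.03] Mz [0.007 0.235 0.3  ] mean 0.181 F [-1.1  2.5  2.2] p [607.9 -13.5  88.6]
```

Emit:
apply_moves:
  rows:
    - [[0,0,0],-0.035,3.5]

```text
time: 6.38
tool_pos: [607.8, -13.5, 88.5]
tcp_rot: [-1.569, 0.007, -2.325]
contact_force: [-0.7, 1.1, 2.7]
grip_width: 43.7
```

```bash
python3 s.py 3
```

```text
t 6.47 yaw -133.19deg q6 0.6001 tau6 [0.55 0.37 0.  ] Mz [-0.011  0.223  0.289] mean 0.167 F [-1.9  2.3  2.8] p [607.8 -13.4  88.5]
```

Emit:
apply_moves:
  rows:
    - [[0,0,0],-0.035,3.5]

```text
time: 6.6
tool_pos: [607.8, -13.4, 88.5]
tcp_rot: [-1.569, 0.007, -2.288]
contact_force: [-1.9, 1.3, 2.1]
grip_width: 43.5
```

```bash
python3 s.py 3
```

```text
t 6.70 yaw -131.13deg q6 0.5640 tau6 [ 0.47  0.07 -0.31] Mz [-0.186 -0.033 -0.001] mean -0.074 F [-1.6  1.2  2.3] p [607.8 -13.4  88.5]
```

Emit:
apply_moves:
  rows:
    - [[0,0,0],-0.025,3.5]

```text
time: 6.82
tool_pos: [607.7, -13.5, 88.5]
tcp_rot: [-1.569, 0.007, -2.263]
contact_force: [-2.6, 1.9, 1.9]
grip_width: 43.4
```

```bash
python3 s.py 3
```

```text
t 6.92 yaw -129.66deg q6 0.5381 tau6 [-0.19 -0.01 -0.16] Mz [-0.543 -0.079 -0.011] mean -0.211 F [-0.5  2.7  3.1] p [607.7 -13.4  88.6]
```

Emit:
apply_moves:
  rows:
    - [[0,0,0],-0.025,3.5]

```text
time: 7.05
tool_pos: [607.7, -13.4, 88.5]
tcp_rot: [-1.569, 0.007, -2.237]
contact_force: [-1.1, 1.9, 2.5]
grip_width: 43.4
```

```bash
python3 s.py 3
```

```text
t 7.15 yaw -128.17deg q6 0.5121 tau6 [ 0.02 -0.06 -0.27] Mz [-0.393 -0.206 -0.133] mean -0.244 F [-1.7  2.7  2.9] p [607.7 -13.4  88.6]
```

```bash
python3 s.py 6
```

```text
t 7.40 yaw -128.22deg q6 0.5130 tau6 [-0.27 -0.16 -0.11 -0.09 -0.09 -0.08] Mz [-0.133 -0.092 -0.076 -0.055 -0.055 -0.111] mean -0.087 F [-1.5  2.1  2.8] p [607.7 -13.4  88.5]
```

Emit:
apply_moves:
  rows:
    - [[0,0,0],-0.02,3.5]
    - [[0,0,0],-0.02,3.5]

```text
time: 7.65
tool_pos: [607.7, -13.3, 88.5]
tcp_rot: [-1.569, 0.007, -2.217]
contact_force: [-2.1, 3.3, 3.0]
grip_width: 43.5
```

```bash
python3 s.py 4
```

```text
t 7.80 yaw -127.05deg q6 0.4929 tau6 [-0.05 -0.    0.02  0.03] Mz [0.001 0.041 0.017 0.089] mean 0.037 F [-2.2  2.6  3.3] p [607.7 -13.3  88.5]
```

Emit:
apply_moves:
  rows:
    - [[0,0,0],-0.03,3.5]
    - [[0,0,0],-0.03,3.5]

```text
time: 8.05
tool_pos: [607.6, -13.3, 88.5]
tcp_rot: [-1.569, 0.007, -2.187]
contact_force: [-2.2, 2.3, 2.7]
grip_width: 43.3
```

```bash
python3 s.py 3
```

```text
t 8.15 yaw -125.32deg q6 0.4628 tau6 [-0.09 -0.    0.03] Mz [0.094 0.027 0.049] mean 0.057 F [-2.2  2.1  3.6] p [607.6 -13.3  88.6]
```

Emit:
apply_moves:
  rows:
    - [[0,0,0],-0.03,3.5]
    - [[0,0,0],-0.03,3.5]

```text
time: 8.4
tool_pos: [607.6, -13.2, 88.5]
tcp_rot: [-1.569, 0.007, -2.156]
contact_force: [-3.0, 2.6, 2.3]
grip_width: 43.5
```

```bash
python3 s.py 3
```

```text
t 8.50 yaw -123.58deg q6 0.4326 tau6 [-0.03  0.06  0.09] Mz [0.144 0.124 0.105] mean 0.125 F [-3.8  2.4  3.6] p [607.6 -13.2  88.5]
```

Emit:
apply_moves:
  rows:
    - [[0,0,0],-0.03,3.5]
    - [[0,0,0],-0.03,3.5]

```text
time: 8.75
tool_pos: [607.5, -13.2, 88.5]
tcp_rot: [-1.569, 0.006, -2.126]
contact_force: [-3.2, 3.2, 3.9]
grip_width: 43.7
```

```bash
python3 s.py 2
```

```text
t 8.80 yaw -121.85deg q6 0.4023 tau6 [-0.05  0.02] Mz [0.098 0.034] mean 0.066 F [-3.8  2.2  3. ] p [607.5 -13.2  88.5]
```

Emit:
apply_moves:
  rows:
    - [[0,0,0],-0.03,3.5]
    - [[0,0,0],-0.03,3.5]

```text
time: 9.05
tool_pos: [607.4, -13.1, 88.5]
tcp_rot: [-1.569, 0.006, -2.096]
contact_force: [-3.2, 3.1, 3.4]
grip_width: 43.5
```

```bash
python3 s.py 2
```

```text
t 9.10 yaw -120.10deg q6 0.3719 tau6 [0.07 0.16] Mz [0.205 0.197] mean 0.201 F [-2.8  3.2  3.7] p [607.4 -13.1  88.5]
```

Emit:
apply_moves:
  rows:
    - [[0,0,0],-0.03,3.5]
    - [[0,0,0],-0.03,3.5]

```text
time: 9.35
tool_pos: [607.4, -13.1, 88.5]
tcp_rot: [-1.569, 0.006, -2.065]
contact_force: [-3.8, 2.8, 4.2]
grip_width: 43.5
```

```bash
python3 s.py 2
```

```text
t 9.40 yaw -118.35deg q6 0.3416 tau6 [0.1 0.2] Mz [0.233 0.266] mean 0.249 F [-3.1  3.   4.3] p [607.4 -13.1  88.5]
```

Emit:
apply_moves:
  rows:
    - [[0,0,0],-0.03,3.5]
    - [[0,0,0],-0.03,3.5]

```text
time: 9.65
tool_pos: [607.3, -13.1, 88.5]
tcp_rot: [-1.568, 0.006, -2.035]
contact_force: [-3.0, 2.9, 3.6]
grip_width: 43.6
```

```bash
python3 s.py 2
```

```text
t 9.70 yaw -116.61deg q6 0.3112 tau6 [0.12 0.22] Mz [0.292 0.226] mean 0.259 F [-3.4  3.   4.1] p [607.4 -13.   88.5]
```

Emit:
apply_moves:
  rows:
    - [[0,0,0],-0.03,3.5]
    - [[0,0,0],-0.03,3.5]

```text
time: 9.95
tool_pos: [607.3, -13.0, 88.5]
tcp_rot: [-1.568, 0.006, -2.004]
contact_force: [-3.7, 2.3, 3.9]
grip_width: 43.1
```

```bash
python3 s.py 2
```

```text
t 10.00 yaw -114.87deg q6 0.2809 tau6 [0.12 0.22] Mz [0.266 0.252] mean 0.259 F [-3.   2.6  4. ] p [607.3 -13.   88.5]
```

Emit:
apply_moves:
  rows:
    - [[0,0,0],-0.03,3.5]
    - [[0,0,0],-0.03,3.5]

```text
time: 10.25
tool_pos: [607.2, -13.0, 88.5]
tcp_rot: [-1.568, 0.006, -1.974]
contact_force: [-4.2, 2.9, 4.0]
grip_width: 43.5
```

```bash
python3 s.py 2
```

```text
t 10.30 yaw -113.15deg q6 0.2510 tau6 [-0.18 -0.07] Mz [-0.038  0.022] mean -0.008 F [-3.2  2.9  4.4] p [607.3 -13.   88.5]
```

Emit:
apply_moves:
  rows:
    - [[0,0,0],-0.02,3.5]
    - [[0,0,0],-0.02,3.5]

```text
time: 10.55
tool_pos: [607.2, -13.0, 88.5]
tcp_rot: [-1.568, 0.006, -1.955]
contact_force: [-3.9, 2.8, 5.8]
grip_width: 43.4
```

```bash
python3 s.py 3
```

```text
t 10.65 yaw -112.02deg q6 0.2311 tau6 [-0.13 -0.06 -0.03] Mz [-0.054 -0.021 -0.032] mean -0.036 F [-3.6  2.9  4.4] p [607.2 -13.   88.5]
```

Emit:
apply_moves:
  rows:
    - [[0,0,0],-0.02,3.5]
    - [[0,0,0],-0.02,3.5]

```text
time: 10.9
tool_pos: [607.2, -13.1, 88.5]
tcp_rot: [-1.568, 0.006, -1.935]
contact_force: [-4.3, 3.1, 5.7]
grip_width: 43.2
```

```bash
python3 s.py 3
```

```text
t 11.00 yaw -110.88deg q6 0.2112 tau6 [-0.34 -0.27 -0.25] Mz [-0.258 -0.296 -0.19 ] mean -0.248 F [-5.2  2.5  4.7] p [607.1 -13.1  88.5]
```

Emit:
apply_moves:
  rows:
    - [[0,0,0],-0.015,3.5]
    - [[0,0,0],-0.015,3.5]

```text
time: 11.25
tool_pos: [607.1, -13.1, 88.5]
tcp_rot: [-1.568, 0.006, -1.92]
contact_force: [-3.7, 2.0, 5.4]
grip_width: 43.8
```

```bash
python3 s.py 3
```

```text
t 11.35 yaw -110.02deg q6 0.1961 tau6 [-0.44 -0.39 -0.38] Mz [-0.469 -0.395 -0.411] mean -0.425 F [-4.4  1.7  4. ] p [607.1 -13.   88.5]
```

Emit:
apply_moves:
  rows:
    - [[0,0,0],-0.008,3.5]
    - [[0,0,0],-0.008,3.5]

```text
time: 11.6
tool_pos: [607.1, -13.0, 88.5]
tcp_rot: [-1.568, 0.006, -1.912]
contact_force: [-3.9, 1.8, 4.6]
grip_width: 43.6
```

```bash
python3 s.py 4
```

```text
t 11.75 yaw -109.53deg q6 0.1876 tau6 [-0.33 -0.31 -0.31 -0.31] Mz [-0.302 -0.333 -0.314 -0.355] mean -0.326 F [-4.9  2.   4.5] p [607.1 -13.   88.5]
```

Emit:
apply_moves:
  rows:
    - [[0,0,0],-0.012,3.5]
    - [[0,0,0],-0.012,3.5]

```text
time: 12.0
tool_pos: [607.1, -13.0, 88.5]
tcp_rot: [-1.568, 0.006, -1.899]
contact_force: [-4.1, 2.0, 4.7]
grip_width: 43.5
```

```bash
python3 s.py 4
```

```text
t 12.15 yaw -108.80deg q6 0.1749 tau6 [-0.42 -0.38 -0.37 -0.37] Mz [-0.346 -0.437 -0.352 -0.335] mean -0.367 F [-4.2  1.8  4.7] p [607.1 -13.   88.5]
```

Emit:
apply_moves:
  rows:
    - [[0,0,0],-0.012,3.5]
    - [[0,0,0],-0.012,3.5]

```text
time: 12.4
tool_pos: [607.0, -12.9, 88.5]
tcp_rot: [-1.568, 0.006, -1.886]
contact_force: [-4.5, 3.2, 5.1]
grip_width: 43.5
```

```bash
python3 s.py 3
```

```text
t 12.50 yaw -108.06deg q6 0.1620 tau6 [-0.32 -0.29 -0.28] Mz [-0.269 -0.248 -0.306] mean -0.274 F [-3.7  2.6  5.1] p [607.  -12.9  88.5]
```

Emit:
apply_moves:
  rows:
    - [[0,0,0],-0.015,3.5]
    - [[0,0,0],-0.015,3.5]

```text
time: 12.75
tool_pos: [607.0, -12.9, 88.5]
tcp_rot: [-1.568, 0.006, -1.87]
contact_force: [-4.4, 2.3, 5.1]
grip_width: 43.5
```

```bash
python3 s.py 3
```

```text
t 12.85 yaw -107.14deg q6 0.1460 tau6 [-0.36 -0.32 -0.32] Mz [-0.283 -0.311 -0.309] mean -0.301 F [-4.4  2.7  4.9] p [607.  -12.9  88.5]
```

Emit:
apply_moves:
  rows:
    - [[0,0,0],-0.015,3.5]
    - [[0,0,0],-0.015,3.5]

```text
time: 13.1
tool_pos: [607.0, -12.9, 88.5]
tcp_rot: [-1.568, 0.006, -1.854]
contact_force: [-5.6, 3.0, 4.1]
grip_width: 42.9
```

```bash
python3 s.py 3
```

```text
t 13.20 yaw -106.23deg q6 0.1301 tau6 [-0.43 -0.39 -0.38] Mz [-0.35  -0.385 -0.312] mean -0.349 F [-4.5  2.7  4.7] p [607.  -12.9  88.5]
```

Emit:
apply_moves:
  rows:
    - [[0,0,0],-0.015,3.5]
    - [[0,0,0],-0.015,3.5]

```text
time: 13.45
tool_pos: [607.0, -12.9, 88.5]
tcp_rot: [-1.568, 0.006, -1.838]
contact_force: [-3.8, 1.8, 5.8]
grip_width: 43.4
```

```bash
python3 s.py 3
```

```text
t 13.55 yaw -105.33deg q6 0.1143 tau6 [-0.52 -0.47 -0.47] Mz [-0.434 -0.495 -0.448] mean -0.459 F [-5.3  2.8  4.8] p [607.  -12.9  88.5]
```

Emit:
apply_moves:
  rows:
    - [[0,0,0],0.03,3.5]
    - [[0,0,0],0.03,3.5]

```text
time: 13.8
tool_pos: [607.0, -12.9, 88.5]
tcp_rot: [-1.568, 0.006, -1.868]
contact_force: [-3.5, 2.1, 4.9]
grip_width: 43.6
```

```bash
python3 s.py 2
```

```text
t 13.85 yaw -107.03deg q6 0.1439 tau6 [-0.36 -0.45] Mz [-0.496 -0.537] mean -0.517 F [-3.6  2.7  5. ] p [607.  -12.9  88.5]
```

Emit:
apply_moves:
  rows:
    - [[0,0,0],0.03,3.5]
    - [[0,0,0],0.03,3.5]

```text
time: 14.1
tool_pos: [607.1, -13.0, 88.5]
tcp_rot: [-1.568, 0.006, -1.899]
contact_force: [-3.6, 1.5, 5.1]
grip_width: 43.6
```

```bash
python3 s.py 2
```

```text
t 14.15 yaw -108.76deg q6 0.1741 tau6 [-0.28 -0.37] Mz [-0.393 -0.413] mean -0.403 F [-4.1  2.4  3.4] p [607.  -13.   88.5]
```

Emit:
apply_moves:
  rows:
    - [[0,0,0],0.03,3.5]
    - [[0,0,0],0.03,3.5]

```text
time: 14.4
tool_pos: [607.1, -13.0, 88.5]
tcp_rot: [-1.568, 0.006, -1.929]
contact_force: [-3.8, 1.8, 3.7]
grip_width: 43.3
```

```bash
python3 s.py 2
```

```text
t 14.45 yaw -110.49deg q6 0.2043 tau6 [-0.14 -0.25] Mz [-0.332 -0.3  ] mean -0.316 F [-3.4  2.   3.3] p [607.1 -13.   88.5]
```

Emit:
apply_moves:
  rows:
    - [[0,0,0],0.03,3.5]
    - [[0,0,0],0.03,3.5]

```text
time: 14.7
tool_pos: [607.2, -13.0, 88.5]
tcp_rot: [-1.568, 0.006, -1.959]
contact_force: [-4.0, 2.4, 4.9]
grip_width: 43.9
```

```bash
python3 s.py 2
```

```text
t 14.75 yaw -112.19deg q6 0.2341 tau6 [0.16 0.05] Mz [ 0.04  -0.019] mean 0.011 F [-2.9  1.9  3.6] p [607.2 -13.   88.5]
```

Emit:
apply_moves:
  rows:
    - [[0,0,0],0.035,3.5]
    - [[0,0,0],0.035,3.5]

```text
time: 15.0
tool_pos: [607.2, -13.0, 88.5]
tcp_rot: [-1.568, 0.006, -1.994]
contact_force: [-3.7, 2.4, 3.7]
grip_width: 43.5
```

```bash
python3 s.py 2
```

```text
t 15.05 yaw -114.20deg q6 0.2692 tau6 [0.27 0.15] Mz [0.134 0.078] mean 0.106 F [-3.4  2.9  3.8] p [607.2 -13.   88.5]
```

Emit:
apply_moves:
  rows:
    - [[0,0,0],0.035,3.5]
    - [[0,0,0],0.035,3.5]

```text
time: 15.3
tool_pos: [607.3, -13.1, 88.5]
tcp_rot: [-1.568, 0.006, -2.029]
contact_force: [-2.6, 1.7, 4.1]
grip_width: 43.3
```

```bash
python3 s.py 2
```

```text
t 15.35 yaw -116.23deg q6 0.3045 tau6 [0.13 0.04] Mz [-0.063  0.006] mean -0.029 F [-3.3  1.5  3.6] p [607.3 -13.1  88.5]
```

Emit:
apply_moves:
  rows:
    - [[0,0,0],0.035,3.5]
    - [[0,0,0],0.035,3.5]

```text
time: 15.6
tool_pos: [607.4, -13.1, 88.5]
tcp_rot: [-1.569, 0.006, -2.065]
contact_force: [-2.9, 1.7, 3.3]
grip_width: 43.7
```

```bash
python3 s.py 2
```

```text
t 15.65 yaw -118.27deg q6 0.3399 tau6 [0.13 0.03] Mz [-0.028 -0.018] mean -0.023 F [-3.   2.1  3.2] p [607.4 -13.1  88.5]
```

Emit:
apply_moves:
  rows:
    - [[0,0,0],0.035,3.5]
    - [[0,0,0],0.035,3.5]

```text
time: 15.9
tool_pos: [607.4, -13.1, 88.5]
tcp_rot: [-1.569, 0.006, -2.1]
contact_force: [-2.0, 2.2, 2.3]
grip_width: 43.6
```

```bash
python3 s.py 2
```

```text
t 15.95 yaw -120.30deg q6 0.3752 tau6 [0.14 0.04] Mz [-0.002 -0.042] mean -0.022 F [-3.4  2.4  3.7] p [607.4 -13.1  88.5]
```

Emit:
apply_moves:
  rows:
    - [[0,0,0],0.035,3.5]
    - [[0,0,0],0.035,3.5]

```text
time: 16.2
tool_pos: [607.5, -13.2, 88.5]
tcp_rot: [-1.569, 0.007, -2.136]
contact_force: [-2.4, 1.8, 3.1]
grip_width: 43.6
```

```bash
python3 s.py 2
```

```text
t 16.25 yaw -122.33deg q6 0.4106 tau6 [ 0.06 -0.05] Mz [-0.115 -0.156] mean -0.135 F [-3.3  2.2  3.2] p [607.5 -13.2  88.5]
```

Emit:
apply_moves:
  rows:
    - [[0,0,0],0.035,3.5]
    - [[0,0,0],0.035,3.5]

```text
time: 16.5
tool_pos: [607.6, -13.3, 88.6]
tcp_rot: [-1.569, 0.007, -2.171]
contact_force: [-1.7, 1.3, 3.0]
grip_width: 43.4
```

```bash
python3 s.py 2
```

```text
t 16.55 yaw -124.36deg q6 0.4459 tau6 [-0.04 -0.03] Mz [-0.178 -0.123] mean -0.151 F [-1.6  0.7  2. ] p [607.5 -13.2  88.5]
```

Emit:
apply_moves:
  rows:
    - [[0,0,0],0.035,3.5]
    - [[0,0,0],0.035,3.5]

```text
time: 16.8
tool_pos: [607.6, -13.3, 88.5]
tcp_rot: [-1.569, 0.007, -2.207]
contact_force: [-0.2, 1.4, 3.5]
grip_width: 43.6
```

```bash
python3 s.py 2
```

```text
t 16.85 yaw -126.39deg q6 0.4812 tau6 [-0.07 -0.08] Mz [-0.188 -0.107] mean -0.147 F [-0.7  2.8  1.7] p [607.6 -13.3  88.6]
```

Emit:
apply_moves:
  rows:
    - [[0,0,0],0.035,3.5]
    - [[0,0,0],0.035,3.5]

```text
time: 17.1
tool_pos: [607.7, -13.4, 88.5]
tcp_rot: [-1.569, 0.007, -2.242]
contact_force: [-1.4, 0.9, 2.5]
grip_width: 43.7
```

```bash
python3 s.py 2
```

```text
t 17.15 yaw -128.43deg q6 0.5166 tau6 [-0.15 -0.27] Mz [-0.356 -0.34 ] mean -0.348 F [-1.4  1.6  1.9] p [607.7 -13.4  88.6]
```

Emit:
apply_moves:
  rows:
    - [[0,0,0],0.035,3.5]
    - [[0,0,0],0.035,3.5]

```text
time: 17.4
tool_pos: [607.7, -13.4, 88.5]
tcp_rot: [-1.569, 0.007, -2.278]
contact_force: [-1.8, 0.4, 2.4]
grip_width: 43.4
```

```bash
python3 s.py 2
```

```text
t 17.45 yaw -130.46deg q6 0.5520 tau6 [-0.12 -0.24] Mz [-0.277 -0.33 ] mean -0.303 F [-1.9  1.3  2.9] p [607.7 -13.4  88.6]
```

Emit:
apply_moves:
  rows:
    - [[0,0,0],0.035,3.5]
    - [[0,0,0],0.035,3.5]

```text
time: 17.7
tool_pos: [607.8, -13.4, 88.5]
tcp_rot: [-1.569, 0.007, -2.312]
contact_force: [-1.0, 1.0, 2.2]
grip_width: 43.6
```

```bash
python3 s.py 2
```

```text
t 17.75 yaw -132.47deg q6 0.5870 tau6 [0.15 0.1 ] Mz [-0.033  0.034] mean 0.001 F [-1.4  1.7  2. ] p [607.8 -13.4  88.5]
```

Emit:
apply_moves:
  rows:
    - [[0,0,0],0.035,3.5]
    - [[0,0,0],0.035,3.5]

```text
time: 18.0
tool_pos: [607.9, -13.5, 88.6]
tcp_rot: [-1.57, 0.008, -2.348]
contact_force: [-0.1, 1.5, 1.3]
grip_width: 43.2
```

```bash
python3 s.py 2
```

```text
t 18.05 yaw -134.50deg q6 0.6224 tau6 [0.14 0.05] Mz [ 0.    -0.021] mean -0.010 F [-1.4  0.3  0.8] p [607.9 -13.5  88.6]
```

Emit:
apply_moves:
  rows:
    - [[0,0,0],0.035,3.5]
    - [[0,0,0],0.035,3.5]

```text
time: 18.3
tool_pos: [607.9, -13.6, 88.6]
tcp_rot: [-1.57, 0.008, -2.384]
contact_force: [-0.4, 1.3, 0.5]
grip_width: 43.5
```

```bash
python3 s.py 2
```

```text
t 18.35 yaw -136.53deg q6 0.6578 tau6 [0.13 0.03] Mz [-0.056  0.006] mean -0.025 F [-1.5  0.3  1.6] p [607.9 -13.5  88.6]
```

Emit:
apply_moves:
  rows:
    - [[0,0,0],0.035,3.5]
    - [[0,0,0],0.035,3.5]

```text
time: 18.6
tool_pos: [608.0, -13.6, 88.5]
tcp_rot: [-1.57, 0.008, -2.419]
contact_force: [-0.7, 1.0, 1.8]
grip_width: 43.3
```

```bash
python3 s.py 2
```

```text
t 18.65 yaw -138.56deg q6 0.6931 tau6 [0.11 0.01] Mz [-0.021 -0.063] mean -0.042 F [0.3 0.8 2. ] p [607.9 -13.6  88.6]
```

Emit:
apply_moves:
  rows:
    - [[0,0,0],0.035,3.5]
    - [[0,0,0],0.035,3.5]

```text
time: 18.9
tool_pos: [608.0, -13.7, 88.6]
tcp_rot: [-1.57, 0.008, -2.454]
contact_force: [0.2, 0.9, 0.7]
grip_width: 43.2
```

```bash
python3 s.py 2
```

```text
t 18.95 yaw -140.59deg q6 0.7284 tau6 [ 0.07 -0.02] Mz [-0.119 -0.052] mean -0.085 F [-2.   0.9  0.5] p [608.  -13.7  88.6]
```

Emit:
apply_moves:
  rows:
    - [[0,0,0],0.035,3.5]
    - [[0,0,0],0.035,3.5]

```text
time: 19.2
tool_pos: [608.1, -13.8, 88.6]
tcp_rot: [-1.57, 0.008, -2.49]
contact_force: [0.1, 0.7, 0.8]
grip_width: 43.7
```

```bash
python3 s.py 2
```

```text
t 19.25 yaw -142.62deg q6 0.7637 tau6 [-0.08 -0.05] Mz [-0.175 -0.119] mean -0.147 F [0.1 0.9 0.4] p [608.  -13.7  88.6]
```

Emit:
apply_moves:
  rows:
    - [[0,0,0],0.035,3.5]
    - [[0,0,0],0.035,3.5]

```text
time: 19.5
tool_pos: [608.1, -13.8, 88.6]
tcp_rot: [-1.571, 0.008, -2.525]
contact_force: [-0.1, 0.2, -0.1]
grip_width: 43.4
```

```bash
python3 s.py 2
```

```text
t 19.55 yaw -144.66deg q6 0.7991 tau6 [-0.09 -0.21] Mz [-0.267 -0.322] mean -0.294 F [-0.4  1.   1.3] p [608.1 -13.8  88.6]
```

Emit:
apply_moves:
  rows:
    - [[0,0,0],0.035,3.5]
    - [[0,0,0],0.035,3.5]

```text
time: 19.8
tool_pos: [608.1, -13.9, 88.6]
tcp_rot: [-1.571, 0.008, -2.561]
contact_force: [-0.4, -1.0, 1.2]
grip_width: 43.5
```

```bash
python3 s.py 2
```

```text
t 19.85 yaw -146.69deg q6 0.8345 tau6 [-0.12 -0.24] Mz [-0.233 -0.291] mean -0.262 F [-0.5 -0.7 -0.8] p [608.1 -13.9  88.6]
```

Emit:
apply_moves:
  rows:
    - [[0,0,0],0.035,3.5]
    - [[0,0,0],0.035,3.5]

```text
time: 20.1
tool_pos: [608.2, -13.9, 88.6]
tcp_rot: [-1.571, 0.008, -2.596]
contact_force: [1.0, 0.5, 0.4]
grip_width: 43.4
```

```bash
python3 s.py 2
```

```text
t 20.15 yaw -148.70deg q6 0.8695 tau6 [0.14 0.01] Mz [-0.082 -0.093] mean -0.088 F [ 1.  -0.8  0.4] p [608.2 -13.9  88.5]
```

Emit:
apply_moves:
  rows:
    - [[0,0,0],0.035,3.5]
    - [[0,0,0],0.035,3.5]

```text
time: 20.4
tool_pos: [608.2, -14.0, 88.6]
tcp_rot: [-1.571, 0.008, -2.631]
contact_force: [-0.0, -0.9, 0.1]
grip_width: 43.5
```

```bash
python3 s.py 2
```

```text
t 20.45 yaw -150.70deg q6 0.9045 tau6 [0.19 0.07] Mz [ 0.032 -0.016] mean 0.008 F [-0.   0.1  0.4] p [608.3 -14.   88.6]
```

Emit:
apply_moves:
  rows:
    - [[0,0,0],0.035,3.5]
    - [[0,0,0],0.035,3.5]

```text
time: 20.7
tool_pos: [608.3, -14.1, 88.6]
tcp_rot: [-1.571, 0.008, -2.666]
contact_force: [0.2, -0.5, 1.0]
grip_width: 43.4
```

```bash
python3 s.py 2
```

```text
t 20.75 yaw -152.71deg q6 0.9396 tau6 [0.2  0.08] Mz [-0.03  -0.012] mean -0.021 F [0.1 0.6 0.1] p [608.3 -14.   88.6]
```

Emit:
apply_moves:
  rows:
    - [[0,0,0],0.035,3.5]
    - [[0,0,0],0.035,3.5]

```text
time: 21.0
tool_pos: [608.3, -14.1, 88.6]
tcp_rot: [-1.571, 0.008, -2.701]
contact_force: [0.7, -0.2, -0.3]
grip_width: 43.3
```

```bash
python3 s.py 2
```

```text
t 21.05 yaw -154.72deg q6 0.9747 tau6 [0.2  0.08] Mz [0.04  0.035] mean 0.037 F [ 0.3 -0.1  0.6] p [608.3 -14.1  88.6]
```

Emit:
apply_moves:
  rows:
    - [[0,0,0],0.035,3.5]
    - [[0,0,0],0.035,3.5]

```text
time: 21.3
tool_pos: [608.3, -14.1, 88.6]
tcp_rot: [-1.572, 0.008, -2.736]
contact_force: [0.1, -0.8, -0.1]
grip_width: 43.9
```

```bash
python3 s.py 2
```

```text
t 21.35 yaw -156.72deg q6 1.0097 tau6 [0.38 0.26] Mz [0.174 0.204] mean 0.189 F [ 1.2 -1.   0.2] p [608.3 -14.1  88.6]
```

Emit:
apply_moves:
  rows:
    - [[0,0,0],0.035,3.5]
    - [[0,0,0],0.035,3.5]

```text
time: 21.6
tool_pos: [608.4, -14.2, 88.6]
tcp_rot: [-1.572, 0.008, -2.771]
contact_force: [0.6, -2.0, 0.0]
grip_width: 43.2
```

```bash
python3 s.py 2
```

```text
t 21.65 yaw -158.76deg q6 1.0451 tau6 [0.18 0.09] Mz [-0.002  0.033] mean 0.015 F [ 0.9 -1.  -0.2] p [608.4 -14.2  88.6]
```

Emit:
apply_moves:
  rows:
    - [[0,0,0],0.035,3.5]
    - [[0,0,0],0.035,3.5]

```text
time: 21.9
tool_pos: [608.4, -14.3, 88.6]
tcp_rot: [-1.572, 0.008, -2.807]
contact_force: [0.5, -0.9, -0.1]
grip_width: 43.2
```

```bash
python3 s.py 2
```

```text
t 21.95 yaw -160.79deg q6 1.0804 tau6 [0.18 0.08] Mz [-0.01  -0.036] mean -0.023 F [ 0.5 -1.   0.4] p [608.4 -14.3  88.6]
```

Emit:
apply_moves:
  rows:
    - [[0,0,0],0.035,3.5]
    - [[0,0,0],0.035,3.5]

```text
time: 22.2
tool_pos: [608.4, -14.4, 88.6]
tcp_rot: [-1.572, 0.008, -2.842]
contact_force: [0.4, -1.7, -0.4]
grip_width: 43.2
```

```bash
python3 s.py 2
```

```text
t 22.25 yaw -162.83deg q6 1.1158 tau6 [ 0.09 -0.02] Mz [-0.056 -0.087] mean -0.071 F [ 0.8 -1.7 -0.1] p [608.4 -14.4  88.6]
```

Emit:
apply_moves:
  rows:
    - [[0,0,0],0.035,3.5]
    - [[0,0,0],0.035,3.5]

```text
time: 22.5
tool_pos: [608.4, -14.5, 88.6]
tcp_rot: [-1.573, 0.008, -2.878]
contact_force: [1.3, -2.0, -0.8]
grip_width: 43.4
```

```bash
python3 s.py 2
```

```text
t 22.55 yaw -164.85deg q6 1.1511 tau6 [0.09 0.02] Mz [-0.134 -0.088] mean -0.111 F [ 0.8 -0.9 -1. ] p [608.4 -14.5  88.6]
```

Emit:
apply_moves:
  rows:
    - [[0,0,0],0.035,3.5]
    - [[0,0,0],0.035,3.5]

```text
time: 22.8
tool_pos: [608.4, -14.6, 88.6]
tcp_rot: [-1.573, 0.008, -2.913]
contact_force: [1.4, -1.6, -0.5]
grip_width: 43.4
```

```bash
python3 s.py 2
```

```text
t 22.85 yaw -166.88deg q6 1.1864 tau6 [ 0.03 -0.06] Mz [-0.122 -0.124] mean -0.123 F [ 0.8 -1.1 -0.8] p [608.4 -14.6  88.6]
```

Emit:
apply_moves:
  rows:
    - [[0,0,0],0.025,3.5]
    - [[0,0,0],0.025,3.5]

```text
time: 23.1
tool_pos: [608.4, -14.6, 88.6]
tcp_rot: [-1.573, 0.008, -2.938]
contact_force: [1.6, -2.2, 0.0]
grip_width: 43.7
```

```bash
python3 s.py 2
```

```text
t 23.15 yaw -168.33deg q6 1.2116 tau6 [-0.03 -0.11] Mz [-0.17  -0.148] mean -0.159 F [ 0.4 -1.9  0.2] p [608.4 -14.6  88.6]
```

Emit:
apply_moves:
  rows:
    - [[0,0,0],0.025,3.5]
    - [[0,0,0],0.025,3.5]

```text
time: 23.4
tool_pos: [608.5, -14.7, 88.6]
tcp_rot: [-1.573, 0.008, -2.964]
contact_force: [1.7, -2.9, 0.3]
grip_width: 43.4
```

```bash
python3 s.py 2
```

```text
t 23.45 yaw -169.79deg q6 1.2369 tau6 [-0.07 -0.15] Mz [-0.206 -0.232] mean -0.219 F [ 1.3 -1.4 -0. ] p [608.5 -14.7  88.6]
```

Emit:
apply_moves:
  rows:
    - [[0,0,0],0.025,3.5]
    - [[0,0,0],0.025,3.5]

```text
time: 23.7
tool_pos: [608.4, -14.7, 88.6]
tcp_rot: [-1.573, 0.008, -2.989]
contact_force: [1.3, -2.2, -1.0]
grip_width: 43.3
```

```bash
python3 s.py 2
```

```text
t 23.75 yaw -171.23deg q6 1.2621 tau6 [-0.06 -0.15] Mz [-0.186 -0.165] mean -0.176 F [ 1.1 -2.3 -1. ] p [608.5 -14.7  88.6]
```

Emit:
apply_moves:
  rows:
    - [[0,0,0],0.025,3.5]
    - [[0,0,0],0.025,3.5]

```text
time: 24.0
tool_pos: [608.5, -14.8, 88.6]
tcp_rot: [-1.574, 0.008, -3.014]
contact_force: [0.9, -2.4, -0.0]
grip_width: 43.3
```

```bash
python3 s.py 2
```

```text
t 24.05 yaw -172.69deg q6 1.2874 tau6 [-0.13 -0.21] Mz [-0.26 -0.26] mean -0.260 F [ 1.1 -2.6 -0.9] p [608.5 -14.8  88.6]
```

Emit:
apply_moves:
  rows:
    - [[0,0,0],0.025,3.5]
    - [[0,0,0],0.025,3.5]

```text
time: 24.3
tool_pos: [608.5, -14.8, 88.6]
tcp_rot: [-1.574, 0.008, -3.039]
contact_force: [1.9, -2.4, -1.2]
grip_width: 43.3
```

```bash
python3 s.py 2
```

```text
t 24.35 yaw -174.11deg q6 1.3124 tau6 [0.14 0.06] Mz [0.042 0.072] mean 0.057 F [ 0.9 -1.6 -0. ] p [608.5 -14.8  88.6]
```

Emit:
apply_moves:
  rows:
    - [[0,0,0],0.025,3.5]
    - [[0,0,0],0.025,3.5]

```text
time: 24.6
tool_pos: [608.5, -14.9, 88.6]
tcp_rot: [-1.574, 0.008, -3.064]
contact_force: [2.1, -1.7, -0.7]
grip_width: 43.7
```

```bash
python3 s.py 2
```

```text
t 24.65 yaw -175.54deg q6 1.3374 tau6 [0.15 0.06] Mz [-0.005 -0.007] mean -0.006 F [ 1.7 -2.6 -1. ] p [608.5 -14.9  88.6]
```

Emit:
apply_moves:
  rows:
    - [[0,0,0],0.025,3.5]
    - [[0,0,0],0.025,3.5]

```text
time: 24.9
tool_pos: [608.5, -15.0, 88.6]
tcp_rot: [-1.574, 0.008, -3.089]
contact_force: [1.3, -3.1, -0.7]
grip_width: 43.5
```

```bash
python3 s.py 2
```

```text
t 24.95 yaw -176.98deg q6 1.3625 tau6 [0.15 0.06] Mz [ 0.016 -0.04 ] mean -0.012 F [ 0.8 -3.3 -1.4] p [608.5 -14.9  88.6]
```

Emit:
apply_moves:
  rows:
    - [[0,0,0],0.035,3.5]
    - [[0,0,0],0.035,3.5]

```text
time: 25.2
tool_pos: [608.5, -15.0, 88.6]
tcp_rot: [-1.574, 0.008, -3.125]
contact_force: [1.2, -3.4, -0.7]
grip_width: 43.6
```

```bash
python3 s.py 2
```

```text
t 25.25 yaw -178.99deg q6 1.3976 tau6 [0.2  0.08] Mz [-0.01   0.005] mean -0.002 F [ 2.1 -3.9 -1.4] p [608.5 -15.   88.6]
```

Emit:
apply_moves:
  rows:
    - [[0,0,0],0.035,3.5]
    - [[0,0,0],0.035,3.5]

```text
time: 25.5
tool_pos: [608.5, -15.0, 88.6]
tcp_rot: [-1.574, 0.007, 3.124]
contact_force: [1.7, -4.2, -0.7]
grip_width: 43.3
```

```bash
python3 s.py 2
```

```text
t 25.55 yaw 179.01deg q6 1.4326 tau6 [0.34 0.22] Mz [0.166 0.151] mean 0.159 F [ 1.2 -3.5 -0.8] p [608.5 -15.   88.6]
```

Emit:
apply_moves:
  rows:
    - [[0,0,0],0.035,3.5]
    - [[0,0,0],0.035,3.5]

```text
time: 25.8
tool_pos: [608.5, -15.1, 88.6]
tcp_rot: [-1.574, 0.007, 3.088]
contact_force: [1.2, -3.4, -1.3]
grip_width: 43.3
```

```bash
python3 s.py 2
```

```text
t 25.85 yaw 176.97deg q6 1.4680 tau6 [0.19 0.09] Mz [0.012 0.041] mean 0.027 F [ 0.2 -3.5 -1.1] p [608.5 -15.1  88.6]
```

Emit:
apply_moves:
  rows:
    - [[0,0,0],0.03,3.5]
    - [[0,0,0],0.03,3.5]

```text
time: 26.1
tool_pos: [608.5, -15.2, 88.6]
tcp_rot: [-1.575, 0.007, 3.058]
contact_force: [1.1, -3.9, -1.0]
grip_width: 43.4
```

```bash
python3 s.py 2
```

```text
t 26.15 yaw 175.22deg q6 1.4984 tau6 [0.14 0.05] Mz [-0.018 -0.021] mean -0.019 F [ 0.8 -3.5 -0.2] p [608.5 -15.2  88.6]
```

Emit:
apply_moves:
  rows:
    - [[0,0,0],0.03,3.5]
    - [[0,0,0],0.03,3.5]

```text
time: 26.4
tool_pos: [608.4, -15.3, 88.6]
tcp_rot: [-1.575, 0.007, 3.027]
contact_force: [0.9, -5.0, -2.0]
grip_width: 43.8
```

```bash
python3 s.py 2
```

```text
t 26.45 yaw 173.48deg q6 1.5287 tau6 [ 0.09 -0.  ] Mz [-0.12  -0.062] mean -0.091 F [ 1.4 -4.   0. ] p [608.4 -15.3  88.6]
```

Emit:
apply_moves:
  rows:
    - [[0,0,0],0.025,3.5]
    - [[0,0,0],0.025,3.5]

```text
time: 26.7
tool_pos: [608.5, -15.4, 88.6]
tcp_rot: [-1.575, 0.007, 3.002]
contact_force: [1.0, -3.1, -0.9]
grip_width: 43.5
```

```bash
python3 s.py 2
```

```text
t 26.75 yaw 172.02deg q6 1.5540 tau6 [ 0.02 -0.06] Mz [-0.148 -0.124] mean -0.136 F [ 1.1 -3.7 -0.6] p [608.5 -15.4  88.6]
```

Emit:
apply_moves:
  rows:
    - [[0,0,0],0.025,3.5]
    - [[0,0,0],0.025,3.5]

```text
time: 27.0
tool_pos: [608.4, -15.4, 88.6]
tcp_rot: [-1.575, 0.007, 2.977]
contact_force: [0.2, -4.7, -1.6]
grip_width: 43.6
```

```bash
python3 s.py 2
```

```text
t 27.05 yaw 170.57deg q6 1.5793 tau6 [ 0.02 -0.05] Mz [-0.091 -0.128] mean -0.110 F [ 0.7 -3.5 -0.7] p [608.4 -15.4  88.6]
```

Emit:
apply_moves:
  rows:
    - [[0,0,0],0.025,3.5]
    - [[0,0,0],0.025,3.5]

```text
time: 27.3
tool_pos: [608.4, -15.5, 88.6]
tcp_rot: [-1.575, 0.007, 2.951]
contact_force: [0.8, -5.0, -0.9]
grip_width: 43.7
```

```bash
python3 s.py 2
```

```text
t 27.35 yaw 169.11deg q6 1.6046 tau6 [-0.04 -0.12] Mz [-0.192 -0.164] mean -0.178 F [ 1.1 -4.6 -1.2] p [608.4 -15.5  88.6]
```

Emit:
apply_moves:
  rows:
    - [[0,0,0],0.025,3.5]
    - [[0,0,0],0.025,3.5]

```text
time: 27.6
tool_pos: [608.4, -15.5, 88.6]
tcp_rot: [-1.576, 0.007, 2.926]
contact_force: [0.2, -5.7, -0.7]
grip_width: 43.2
```

```bash
python3 s.py 2
```

```text
t 27.65 yaw 167.66deg q6 1.6298 tau6 [-0.05 -0.12] Mz [-0.224 -0.161] mean -0.193 F [ 1.2 -4.7 -1.7] p [608.4 -15.5  88.6]
```

Emit:
apply_moves:
  rows:
    - [[0,0,0],0.02,3.5]
    - [[0,0,0],0.02,3.5]

```text
time: 27.9
tool_pos: [608.4, -15.6, 88.6]
tcp_rot: [-1.576, 0.006, 2.906]
contact_force: [1.0, -4.9, -0.7]
grip_width: 43.3
```

```bash
python3 s.py 2
```

```text
t 27.95 yaw 166.50deg q6 1.6500 tau6 [-0.04 -0.1 ] Mz [-0.069 -0.201] mean -0.135 F [ 1.5 -5.  -0. ] p [608.4 -15.6  88.6]
```

Emit:
apply_moves:
  rows:
    - [[0,0,0],0.02,3.5]
    - [[0,0,0],0.02,3.5]

```text
time: 28.2
tool_pos: [608.4, -15.6, 88.6]
tcp_rot: [-1.576, 0.006, 2.885]
contact_force: [0.6, -5.0, -1.1]
grip_width: 43.8
```

```bash
python3 s.py 2
```

```text
t 28.25 yaw 165.34deg q6 1.6702 tau6 [-0.05 -0.11] Mz [-0.159 -0.178] mean -0.169 F [ 0.8 -4.8 -1.2] p [608.4 -15.6  88.6]
```

Emit:
apply_moves:
  rows:
    - [[0,0,0],0.02,3.5]
    - [[0,0,0],0.02,3.5]

```text
time: 28.5
tool_pos: [608.4, -15.7, 88.6]
tcp_rot: [-1.576, 0.006, 2.865]
contact_force: [1.3, -5.0, -0.4]
grip_width: 43.6
```

```bash
python3 s.py 2
```

```text
t 28.55 yaw 164.18deg q6 1.6904 tau6 [-0.1  -0.16] Mz [-0.208 -0.212] mean -0.210 F [ 1.  -4.9 -0.5] p [608.4 -15.7  88.6]
```

Emit:
apply_moves:
  rows:
    - [[0,0,0],0.02,3.5]
    - [[0,0,0],0.02,3.5]

```text
time: 28.8
tool_pos: [608.3, -15.7, 88.6]
tcp_rot: [-1.576, 0.006, 2.845]
contact_force: [0.9, -4.6, -1.0]
grip_width: 43.2
```

```bash
python3 s.py 2
```

```text
t 28.85 yaw 163.03deg q6 1.7105 tau6 [ 0.01 -0.06] Mz [-0.082 -0.113] mean -0.098 F [ 0.6 -4.5 -1.4] p [608.4 -15.7  88.6]
```

Emit:
apply_moves:
  rows:
    - [[0,0,0],0.02,3.5]
    - [[0,0,0],0.02,3.5]

```text
time: 29.1
tool_pos: [608.3, -15.7, 88.6]
tcp_rot: [-1.576, 0.006, 2.825]
contact_force: [1.5, -4.7, -1.0]
grip_width: 43.5
```

```bash
python3 s.py 2
```

```text
t 29.15 yaw 161.90deg q6 1.7304 tau6 [0.34 0.27] Mz [0.291 0.228] mean 0.260 F [ 0.8 -4.9 -0.2] p [608.3 -15.7  88.6]
```

Emit:
apply_moves:
  rows:
    - [[0,0,0],-0.01,3.5]
    - [[0,0,0],-0.01,3.5]

```text
time: 29.4
tool_pos: [608.4, -15.7, 88.6]
tcp_rot: [-1.576, 0.006, 2.836]
contact_force: [1.5, -4.8, -1.1]
grip_width: 43.3
```

```bash
python3 s.py 3; tail -14 log.txt | cut -c1-95 >/dev/null
```

```text
t 29.50 yaw 162.47deg q6 1.7204 tau6 [0.03 0.06 0.07] Mz [0.061 0.044 0.129] mean 0.078 F [ 0.8 -5.   0.1] p [608.3 -15.7  88.6]
```

Click four ended at yaw of about 162.6°, and the torque is now near zero. I'll let go and rise.

Emit:
apply_moves:
  rows:
    - [[0,0,0],0,5.8]
    - [[0,0,0],0,5.8]
    - [[0,0,0],0,5.8]
    - [[0,0,0],0,5.8]

```text
time: 30.0
tool_pos: [608.3, -15.4, 88.5]
tcp_rot: [-1.576, 0.006, 2.836]
contact_force: [0.2, 0.7, -0.3]
grip_width: 58.2
```

```bash
python3 - <<'E'
from h import *
st()
E
```

```text
t 30.0 p [608.3 -15.4  88.5] rot [-1.576  0.006  2.836] F [ 0.2  0.7 -0.3] M [0.05  0.034 0.011] w 58.2 q6 1.72
```

Emit:
apply_moves:
  rows:
    - [[0,-3,0],0,5.8]
    - [[0,-6,0],0,5.8]
    - [[0,-6,0],0,5.8]
    - [[0,-6,0],0,0]
    - [[0,-6,0],0,0]

```text
time: 30.62
tool_pos: [607.1, -15.5, 147.2]
tcp_rot: [-1.576, 0.003, 2.836]
contact_force: [0.3, -0.0, 0.2]
grip_width: 42.3
```

```bash
python3 - <<'E'
from h import *
st();print(shift([545.5,-7.2,125]))
c=vision.camera_info("wrist");im=vision.capture("wrist");cv2.imwrite("pics/w3.png",im[:,:,::-1])
for p in ([545.5,-7.2,78],[606.5,-15,102]):
    px,_=cv2.projectPoints(np.array([p],float),c["rvec"],c["tvec"],c["mtx"],None);print(px.ravel())
E
```

```text
t 30.625 p [607.1 -15.5 147.2] rot [-1.576  0.003  2.836] F [ 0.3 -0.   0.2] M [ 0.011  0.042 -0.006] w 42.3 q6 1.721
[6.134 2.192 1.079]
[331.30367533 294.43228495]
[316.71662236 233.91591088]
```

View pics/w3.png

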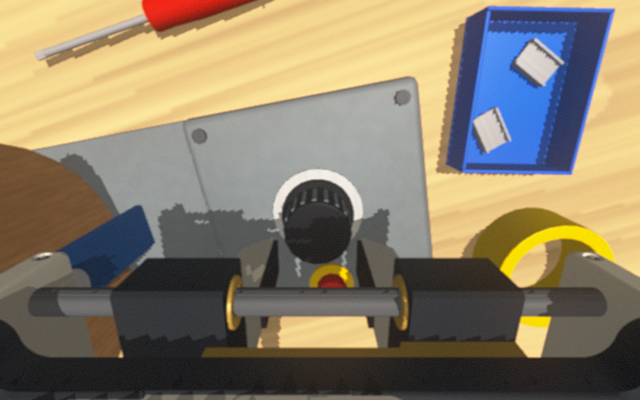

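The wrist view shows the dial at (318,232) and red at (330,283), where my projection puts them. I'll move over the button with the fingers closed.

Emit:
apply_moves:
  rows:
    - [[3,0,0.5],0,0]
    - [[6.1,1.5,1.1],0,0]
    - [[6.1,3.2,1.1],0,0]
    - [[6.1,3.2,1.1],0,0]
    - [[6.1,3.2,1.1],0,0]

```text
time: 31.3
tool_pos: [546.4, -7.6, 115.2]
tcp_rot: [-1.576, 0.004, 2.836]
contact_force: [0.7, 0.2, 0.5]
grip_width: 0.8
```

```bash
python3 - <<'E'
from h import *
st();print(shift([545.5,-7.2,98]))
for n in ["scene","side"]:
    im=vision.capture(n);cv2.imwrite(f"pics/{n}2.png",cv2.resize(im[100:340,240:440,::-1],None,fx=2.4,fy=2.4))
E
```

```text
t 31.3 p [546.4  -7.6 115.2] rot [-1.576  0.004  2.836] F [0.7 0.2 0.5] M [ 0.049  0.062 -0.034] w 0.8 q6 1.717
[1.050e-01 1.718e+00 1.000e-03]
```

View pics/side2.png

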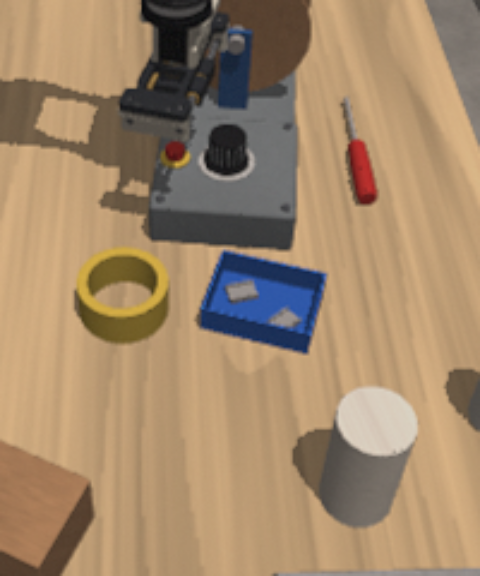

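View pics/scene2.png

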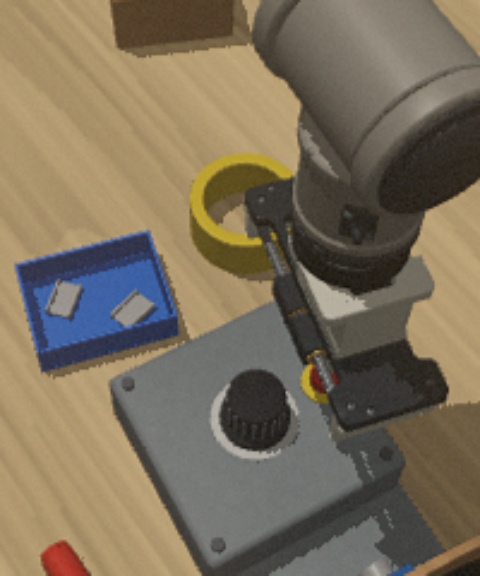

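Both views show the closed fingers directly above the red button, with the dial clear beside them. I'll lower to just above it, then press in small, force-checked steps.

Emit:
apply_moves:
  rows:
    - [[0.1,1.0,0],0,0]
    - [[0.1,2.0,0],0,0]
    - [[0.1,2.0,0],0,0]

```text
time: 31.78
tool_pos: [545.0, -7.1, 94.3]
tcp_rot: [-1.576, 0.002, 2.836]
contact_force: [0.3, -0.3, -0.5]
grip_width: 0.5
```

Emit:
apply_moves:
  rows:
    - [[0,0.2,0],0,0]
    - [[0,0.3,0],0,0]
    - [[0,0.3,0],0,0]

```text
time: 32.15
tool_pos: [545.0, -7.1, 91.4]
tcp_rot: [-1.576, 0.002, 2.836]
contact_force: [-0.2, 0.5, -1.1]
grip_width: 0.6
```

```bash
python3 -c "
from h import *
st()"
```

```text
t 32.15 p [545.   -7.1  91.4] rot [-1.576e+00  2.000e-03  2.836e+00] F [-0.2  0.5 -1.1] M [ 0.032  0.037 -0.012] w 0.6 q6 1.717
```

Emit:
apply_moves:
  rows:
    - [[0,0.1,0],0,0]
    - [[0,0.2,0],0,0]
    - [[0,0.2,0],0,0]

```text
time: 32.52
tool_pos: [545.1, -7.1, 89.3]
tcp_rot: [-1.576, 0.002, 2.836]
contact_force: [0.3, 0.7, 1.1]
grip_width: 0.5
```

Emit:
apply_moves:
  rows:
    - [[0,0.1,0],0,0]
    - [[0,0.1,0],0,0]

```text
time: 32.78
tool_pos: [545.1, -7.1, 88.2]
tcp_rot: [-1.576, 0.002, 2.836]
contact_force: [-0.6, -0.1, 0.7]
grip_width: 0.1
```

Emit:
apply_moves:
  rows:
    - [[0,0.1,0],0,0]
    - [[0,0.1,0],0,0]

```text
time: 33.02
tool_pos: [545.0, -7.1, 87.1]
tcp_rot: [-1.576, 0.002, 2.835]
contact_force: [0.7, -0.7, 0.8]
grip_width: 0.2
```

Emit:
apply_moves:
  rows:
    - [[0,0.1,0],0,0]
    - [[0,0.1,0],0,0]

```text
time: 33.28
tool_pos: [545.0, -7.1, 86.0]
tcp_rot: [-1.576, 0.002, 2.836]
contact_force: [0.1, -0.8, 0.4]
grip_width: 0.4
```

```bash
python3 - <<'E'
from h import *
st()
for n in ["side","scene"]:
    im=vision.capture(n);cv2.imwrite(f"pics/{n}3.png",cv2.resize(im[130:290,280:420,::-1],None,fx=3.7,fy=3.7,interpolation=cv2.INTER_CUBIC))
st()
E
```

```text
t 33.275 p [545.   -7.1  86. ] rot [-1.576e+00  2.000e-03  2.836e+00] F [ 0.1 -0.8  0.4] M [-0.    -0.027 -0.047] w 0.4 q6 1.717
t 33.375 p [545.   -7.1  86. ] rot [-1.576e+00  2.000e-03  2.835e+00] F [ 0.4  0.1 -0.4] M [ 0.014  0.062 -0.014] w -0.1 q6 1.717
```

View pics/side3.png

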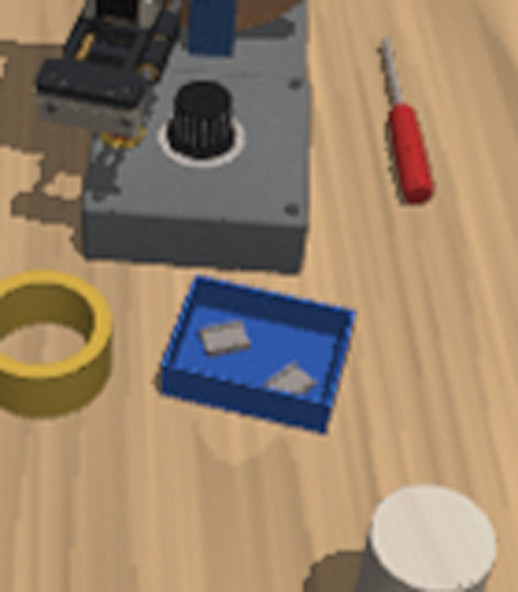

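View pics/scene3.png

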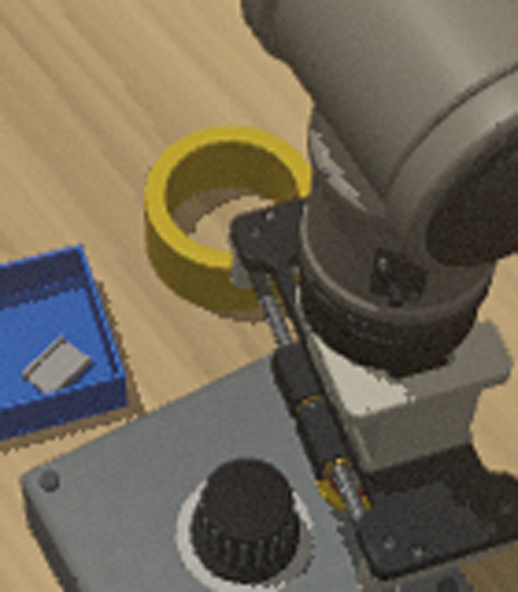

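The fingers sit over the button and no pin resistance has shown up, with the tip about 6 mm down. I'll keep pressing.

Emit:
apply_moves:
  rows:
    - [[0,0.1,0],0,0]
    - [[0,0.2,0],0,0]
    - [[0,0.2,0],0,0]

```text
time: 33.75
tool_pos: [545.1, -7.1, 83.9]
tcp_rot: [-1.576, 0.002, 2.836]
contact_force: [-0.9, -0.6, 0.0]
grip_width: 0.6
```

Emit:
apply_moves:
  rows:
    - [[0,0.1,0],0,0]
    - [[0,0.1,0],0,0]

```text
time: 34.0
tool_pos: [545.0, -7.1, 82.8]
tcp_rot: [-1.576, 0.002, 2.836]
contact_force: [0.8, 0.7, 0.8]
grip_width: 0.2
```

Emit:
apply_moves:
  rows:
    - [[0,0.1,0],0,0]
    - [[0,0.1,0],0,0]

```text
time: 34.25
tool_pos: [545.1, -7.1, 82.2]
tcp_rot: [-1.576, 0.002, 2.836]
contact_force: [-2.0, 0.1, 5.2]
grip_width: 0.3
```

Emit:
apply_moves:
  rows:
    - [[0,0.1,0],0,0]
    - [[0,0.15,0],0,0]
    - [[0,0.15,0],0,0]

```text
time: 34.62
tool_pos: [545.2, -7.1, 82.1]
tcp_rot: [-1.576, 0.003, 2.836]
contact_force: [-4.1, 0.2, 12.8]
grip_width: 0.6
```

Emit:
apply_moves:
  rows:
    - [[0,0.1,0],0,0]
    - [[0,0.15,0],0,0]
    - [[0,0.15,0],0,0]

```text
time: 35.0
tool_pos: [545.2, -7.1, 82.1]
tcp_rot: [-1.576, 0.004, 2.836]
contact_force: [-5.0, 0.7, 14.0]
grip_width: 0.5
```

The button is solid at TCP z 82.1, so the tip is at 68.1 mm, which is its fully-home height. I'll retreat and look.

Emit:
apply_moves:
  rows:
    - [[0,-2,0],0,0]
    - [[0,-6,0],0,0]
    - [[2,-10,0],0,0]
    - [[6,-12,0],0,0]
    - [[6,-12,0],0,0]

```text
time: 35.62
tool_pos: [486.3, 11.2, 203.4]
tcp_rot: [-1.576, 0.006, 2.837]
contact_force: [0.5, -0.3, -0.3]
grip_width: 0.1
```

```bash
python3 - <<'E'
from h import *
st()
for n in ["side","scene"]:
    im=vision.capture(n);cv2.imwrite(f"pics/{n}4.png",im[:,:,::-1])
for n,b in (("side",(100,210,290,385)),("scene",(220,345,280,420))):
    a=cv2.imread(f"pics/{n}4.png")[b[0]:b[1],b[2]:b[3]];cv2.imwrite(f"pics/{n}4c.png",cv2.resize(a,None,fx=5 if n=="side" else 4.5,fy=5 if n=="side" else 4.5,interpolation=cv2.INTER_CUBIC))
E
```

```text
t 35.625 p [486.3  11.2 203.4] rot [-1.576  0.006  2.837] F [ 0.5 -0.3 -0.3] M [0.051 0.01  0.001] w 0.1 q6 1.736
```

View pics/side4c.png

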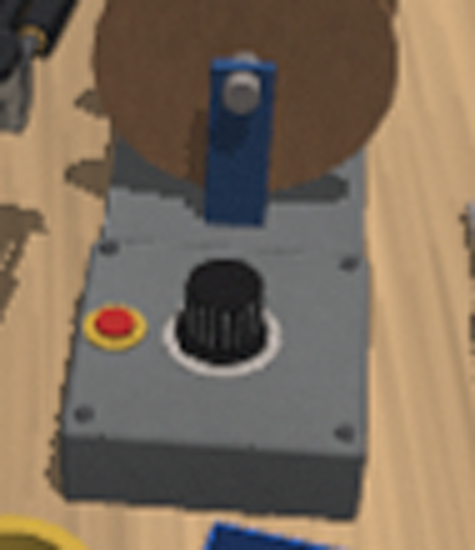

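View pics/scene4.png

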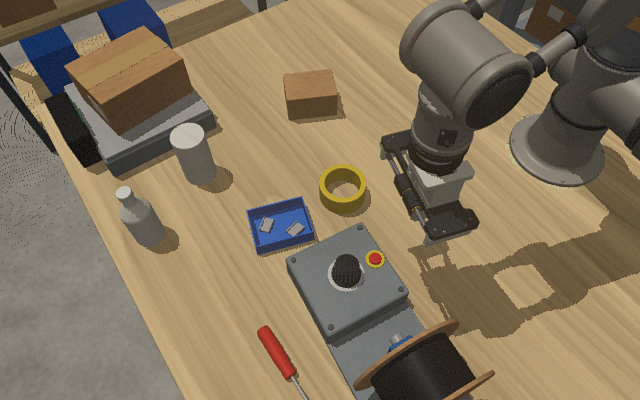

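The side view shows the button nearly flush in its yellow ring, at (115,322) in the crop. The roll at (343,188), the tray at (281,225) and the carton at (311,93) are where they started, and the arm is clear. I'll settle the arm and hand the job in.

Emit:
apply_moves:
  rows:
    - [[0,0,0],0,0]
    - [[0,0,0],0,0]

```text
time: 35.98
tool_pos: [488.0, 10.3, 201.0]
tcp_rot: [-1.576, 0.004, 2.836]
contact_force: [-0.5, -1.0, 0.4]
grip_width: 0.4
```

```bash
python3 -c "
from h import *
st(); print(order.close_job())"
```

```text
t 35.975 p [488.   10.3 201. ] rot [-1.576  0.004  2.836] F [-0.5 -1.   0.4] M [0.007 0.022 0.012] w 0.4 q6 1.736
the job is handed in; nothing more can be done
None
```

I turned the dial counter-clockwise to its stop, then clockwise four clicks, let go of it, and pushed the lock button fully home. The job was handed in at about 36 s of the 72 s allowed.

- **Stop:** the torque kept rising without a click. The highest settled reading was about 0.54 N m, under the 0.6 N m strain limit. I only read the torque between steps, so a short peak during a step could have been higher.
- **Clicks:** each of the four showed its pull and then the pull vanishing. Notches one and two came at about the same hand angles in both directions. In notch four the torque was close to zero before I let go.
- **Lock:** the button met no pin resistance at 3 mm. It went solid with the fingertips at about 68 mm, its fully-home height, under about 14 N. Afterwards the side view shows it down in its ring.
- **Surroundings:** the tape roll, clip tray and small carton look unmoved in the last scene picture. The robot was touching nothing at hand-in.

**Checks that disagreed:**
- The starting hand angle does not fit the notch positions found later, by roughly 8 to 10 degrees. The dial probably slipped in the pads during the first few steps. The count runs from the stop, so it does not depend on this.
- While pressing against the stop, the torque first wavered between about 0.27 and 0.42 N m before rising. The hand turned about 8 degrees past notch zero, more than the rubber alone explains. I put that down to some slip or give in the grip.
- The cameras placed the dial and button tops 2 to 4 mm lower than the heights in the text.

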